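# Fill the dowel hopper from the loading chute

### The arm

A 6-joint arm with a two-finger parallel gripper is mounted at the origin on the work surface. World frame = base frame: x ahead of the robot, y to its left, z up, the work surface at z = 0. Lengths are in mm, angles in rad, forces in N, time in s.
With the tool pointing down it reaches from about 350 to 875 mm from the base axis. Payload 4.2 kg.
Tool frame: the origin (TCP) lies midway between the tips of the shut fingers; the grasp point (between the pads) lies 19 mm behind it; x points along the fingers, y is the direction in which the jaws open and shut, and the axes are right-handed (so a half turn about x gives the same grasp; the last joint's range is limited). The gripper opens to 85 mm and grips with 20 to 120 N. Pads are 22 mm wide; open, the fingers measure 114 mm over their backs; the gripper's body (76 mm by 85 mm) begins 54 mm behind the grasp point. The pads swing forward as they close: fully open they stand 13 mm farther back than shut.
Start: joints at [1.423, 0.385, 0.008, 0, -1.194, -0.259], TCP at [247.262, 573.987, 193.512] pointing down, gripper open.
Joint ranges: [-3.14, 3.14], [-1.21, 2.06], [-1.07, 1.41], [-3.16, 2.05], [-2.99, -0.16], [-3.1, 3.1]. Speed limits (rad/s): [2.79, 2.79, 3.14, 3.14, 3.14, 3.14].

### API

Orientations are given as a unit quaternion [x, y, z, w].
In Python, from bench import readout, imaging, arm gives the robot as it stands.
- The arm moves only by the tool arm_command, never from a script. Its argument "increments" is a list of rows, each a list of 3 entries, a list of its own where there are three numbers: the turn, a rotation vector about the world's x, y, z in degrees, then the shift along the world's x, y, z in mm, then the closure, from 0 (fully open) to 1 (shut). In form: [[[ax, ay, az], [tx, ty, tz], fingers], ...]. A call has exactly 5 rows; each row is the pose to reach, as a shift and turn from the pose measured when the call began; what a row does not reach only later rows make up. A row lasts 1/10 s, in which the tool goes at most 50 mm and 8.59 degrees, less where a joint would pass 70% of its speed; a pose out of reach is approached as far as the arm can. A call with a gripper value outside its range is refused whole. The fingers move at their own pace and stop on an object; the grip force is fixed at half the most. Time passes only in rows, so rows that repeat a pose let the fingers close, or fill a call up. It gives the time, the measured TCP pose, the force and the opening at its end, in the units of the state.
- readout.read_state(): the state, without advancing time (a new reading comes with each control period).
- imaging.get_image(name): name is "side" or "top"; returns (picture, depth): 384x512x3 uint8, blue, green, red; 384x512 float32, mm along the optical axis (not along the pixel's ray), 0 where there is no reading.
- imaging.camera_info(name): a dict with "vfov" (degrees; the focal length in pixels is half the picture's height over the tangent of half this angle, whatever the lens; pixels are square), "cx", "cy" (the principal point, pixels), "eye" and "rotation" of the camera in the world. Camera axes: x right, y down, z forward; pixel columns grow to the right and rows downward; lengths in mm; the calibration is good to about 2 mm. A picture is of the moment at which its call begins. camera_info takes no time and is no camera call.
- arm.job_done(): hands the job in, once; it reports no verdict.
The state is a dict: "clock": time; "joints": joint angles; "joint_vel": joint speeds; "joint_efforts": joint torques, N m; "position": TCP position; "ee_rot": TCP orientation; "contact_force": force on the tool from outside, world axes, zero at the start; "wrist_torque": the same for the moment, N m; "gripper_width": finger opening in mm.
Only numpy, scipy, OpenCV 4.12 (cv2) and the standard library are available. Lean on these libraries where they do the work, as an engineer would, in place of code of your own. Each camera call takes 0.05 s, during which the arm holds its last target. There are 200 camera calls.

### The job

Slide the hopper's shutter fully open by its yellow tab, then pick up the loaded chute by its red grip and tilt it over the hopper so that all three dowels slide out of the spout and drop through the mouth; do not touch the dowels with the fingers. Then set the empty chute down again on its green mat, right way up, lengthwise and wholly on the mat, and slide the shutter fully shut. Leave everything else on the bench where it is.

Things in the scene. Friction and masses are not known exactly. Their poses are not given: they have to be found in the camera images.
- mouth (a point): Centre of the hopper's square mouth, 60 x 60 mm, level with the hopper's top plate, 120 mm above the bench. Axes: the hopper's. Beside it two dark steel guide rails, 12 mm wide and rising 12 mm above the top plate, run along the hopper's y at x = +46 and -46 mm, from y = -50 to +125 mm; they carry the shutter.
- hopper: Fixed blue box with clear front and back, 120 mm (x) by 140 mm (y) by 120 mm tall outside, with 5 mm walls and a slippery floor inside that falls from 75 mm at -y to 6 mm at +y; origin at the centre of its underside on the bench, x and y square to its sides, z up. Bolted down.
- shutter (a joint): Travel of the flat steel shutter on top of the hopper, in m: 0 = shut over the mouth, 0.085 = fully open (may start up to 0.012). It slides to the hopper's +y, rubs with about 2 N and stays where it is left. The plate is 76 x 80 x 5 mm, its top 127 mm above the bench; fully open it clears the mouth and hangs out to y = +125 mm.
- shutter_tab (a point): Centre of the yellow upright tab on the shutter, its handle: 44 mm along the hopper's x, 14 mm along its y, 40 mm tall (127 to 167 mm above the bench; this point at 149 mm). Shut, it stands at y = +25 mm from the mouth's centre, fully open at +110 mm. Axes: the hopper's.
- chute_grip (a point): Centre of the red grip block of the aluminium chute, 62 mm above the chute's underside: 40 mm along the chute (x), 22 mm across (y), from 39 to 82 mm above the underside, on a bridge over the middle of the chute. x points along the channel to the spout, z up, away from its floor. The chute weighs 0.2 to 0.31 kg and balances near the grip.
- chute_spout (a point): Middle of the spout's lip, on top of the channel's floor at its open end: 100 mm along x from the grip and 58 mm below it; axes as the grip's. The channel is 200 mm long, 34 mm wide, open on top, walls 34 mm high, walls and floor 4 mm thick, closed at the back. Its floor is slippery: dowels begin to slide at a slope of about 15 to 25 degrees.
- mat: Green mat fixed on the bench, 280 mm (its x) by 130 mm (its y), 3 mm thick, origin at the centre of its underside. The chute starts on it, lengthwise, spout towards the robot's side.
- dowel0: Wooden dowel 1 of 3 (0 at the back of the chute, 2 nearest the spout), diameter 18 mm, 60 mm long along its x, 20 g; origin at its centre. The three start end to end in the chute's channel.
- dowel1: Wooden dowel 2 of 3 (0 at the back of the chute, 2 nearest the spout), diameter 18 mm, 60 mm long along its x, 20 g; origin at its centre. The three start end to end in the chute's channel.
- dowel2: Wooden dowel 3 of 3 (0 at the back of the chute, 2 nearest the spout), diameter 18 mm, 60 mm long along its x, 20 g; origin at its centre. The three start end to end in the chute's channel.
- glue: White glue bottle with orange cap, standing, diameter 60 mm, 210 mm tall, taller than the hopper; origin at its underside. To be left alone.
- tin: Black ribbed tin, standing, diameter 72 mm, 100 mm tall; origin at its underside. To be left alone.
- tape: Roll of yellow tape lying flat, diameter 90 mm, 48 mm tall; origin at its underside. To be left alone.
- hammer: Hammer lying along its x, 260 mm long, under 40 mm tall; origin at its underside. To be left alone.
- offcut: Wooden offcut 140 x 45 x 45 mm, long side along x; origin at its underside. To be left alone.
- driver: Red screwdriver lying along its x, 180 mm long, under 35 mm tall; origin at its underside. To be left alone.
- earmuffs: Red ear defenders lying on the bench, about 180 mm square, 72 mm tall, band towards +x; origin at its underside. To be left alone.

How it is judged (in metres and radians):
On the way, in this order (a step that is already met when the one before it is completed fails the run):
1. The shutter is slid fully open, with the chute still on the bench (value of joint shutter above 0.075 m and height (world z) of chute_grip below 0.08 m), for 0.1 s.
2. The chute is held over the hopper and tilted, its spout at the mouth (angle between chute_grip's own z axis and vertical above 0.2 rad and horizontal distance between chute_spout and mouth below 0.06 m and height (world z) of chute_spout between 0.1 and 0.22 m).
3. All three dowels are inside the hopper (x of dowel0 in the frame of hopper between -0.06 and 0.06 m and y of dowel0 in the frame of hopper between -0.07 and 0.07 m and z of dowel0 in the frame of hopper between 0.006 and 0.105 m and x of dowel1 in the frame of hopper between -0.06 and 0.06 m and y of dowel1 in the frame of hopper between -0.07 and 0.07 m and z of dowel1 in the frame of hopper between 0.006 and 0.105 m and x of dowel2 in the frame of hopper between -0.06 and 0.06 m and y of dowel2 in the frame of hopper between -0.07 and 0.07 m and z of dowel2 in the frame of hopper between 0.006 and 0.105 m), for 0.1 s.
4. The empty chute lies on its mat again, right way up and lengthwise (x of chute_grip in the frame of mat between -0.055 and 0.055 m and y of chute_grip in the frame of mat between -0.055 and 0.055 m and angle between the x axis of chute_grip and the x axis of mat, either way round below 0.35 rad and angle between chute_grip's own z axis and vertical below 0.08 rad and height (world z) of chute_grip between 0.058 and 0.072 m), for 0.2 s.
At the end, for the whole second after the job is handed in: All three dowels lie at rest inside the hopper; the empty chute lies on its green mat, right way up, its middle within 55 mm of the mat's centre each way and within 20 degrees of lengthwise; the shutter is shut to within 6 mm (all of step 3 and all of step 4 and linear speed of each of dowel0, dowel1, dowel2 below 0.03 m/s and value of joint shutter below 0.006 m); the robot touches nothing.
It fails at once if A bystander is moved by more than 25 mm (distance of any of glue, tin, tape, hammer, offcut, driver, earmuffs from where it was at the start of the episode above 0.025 m).
It fails at once if The fingers touch a dowel (contact force between the fingers and dowel0 above 0.5 N or contact force between the fingers and dowel1 above 0.5 N or contact force between the fingers and dowel2 above 0.5 N).
It also fails if it takes over 72 s, if anything falls off the work surface, if the arm or the gripper's body presses on something with over 40 N, if the wrist force passes 120 N, or if a joint passes its speed limit or range.

## Working session

There is one attempt and no reset: what is moved stays moved. The work goes in short steps, Python scripts to look and compute and a tool call to move; the robot and the scene stay as the last step left them, time stands still between calls to the robot, and variables do not carry over. Pictures are saved under pics/ and viewed, about 8 in all and at most 12, crops included, and the job is handed in when it is done.

Besides the shell and the picture viewer there is one more tool, called as name([rows], argument=value, ...), one row to a line, values as JSON. arm_command: Moves the arm, as the interface text tells. Its arguments: {"type":"object","properties":{"increments":{"type":"array","items":{"type":"array"}}},"required":["increments"]}

```bash
mkdir -p pics; cat > h.py <<'E'
import numpy as np,cv2
from bench import readout,imaging,arm
def grab(n,name):
    im,d=imaging.get_image(n); np.savez('pics/'+name+'.npz',im=im,d=d); cv2.imwrite('pics/'+name+'.png',im); return im,d
def pts(n,d):
    c=imaging.camera_info(n); f=d.shape[0]/2/np.tan(np.radians(c['vfov'])/2)
    v,u=np.mgrid[:d.shape[0],:d.shape[1]]
    P=np.stack([(u-c['cx'])/f*d,(v-c['cy'])/f*d,d],-1)
    return P@np.array(c['rotation']).T+np.array(c['eye'])
E
python3 - <<'E'
from h import *
a,_=grab('top','t0'); b,_=grab('side','s0')
for n in('top','side'): print(imaging.camera_info(n))
print(readout.read_state())
cv2.imwrite('pics/t0b.png',cv2.resize(a,(800,600)));cv2.imwrite('pics/s0b.png',cv2.resize(b,(800,600)))
E
```

```text
{'vfov': 53.73649897481535, 'cx': 256.06823882938096, 'cy': 190.54023081564932, 'eye': array([4.45721370e+02, 6.83632015e-01, 1.10755223e+03]), 'rotation': array([-0.69565429,  0.71673393, -0.02850758,  0.03930525])}
{'vfov': 56.21329843139242, 'cx': 255.5587623540886, 'cy': 192.2212791215518, 'eye': array([270.02735716, 669.089032  , 961.05717555]), 'rotation': array([-0.17934975,  0.91962033, -0.34332401,  0.0652744 ])}
{'clock': 0.1, 'joints': array([ 1.42258933e+00,  3.85477021e-01,  6.77830483e-03, -4.27467760e-04,
       -1.19398684e+00, -2.58577709e-01]), 'joint_vel': array([ 4.85035556e-04, -1.23916085e-03,  2.02607087e-03,  3.97277407e-04,
       -7.22903997e-06,  1.31179584e-03]), 'joint_efforts': array([-7.58285187e-04, -3.93318772e+01,  1.88930279e+01,  4.19797495e+00,
       -2.58542052e-03,  5.78344029e-06]), 'position': array([247.05544597, 573.46318044, 192.53993441]), 'ee_rot': array([-0.69241617,  0.14355976,  0.69262301,  0.14221041]), 'contact_force': array([-0.20908934,  0.02584126, -0.45450231]), 'wrist_torque': array([-0.01868571, -0.05375805,  0.00424172]), 'gripper_width': 85.73911549928766}
```

View pics/t0b.png

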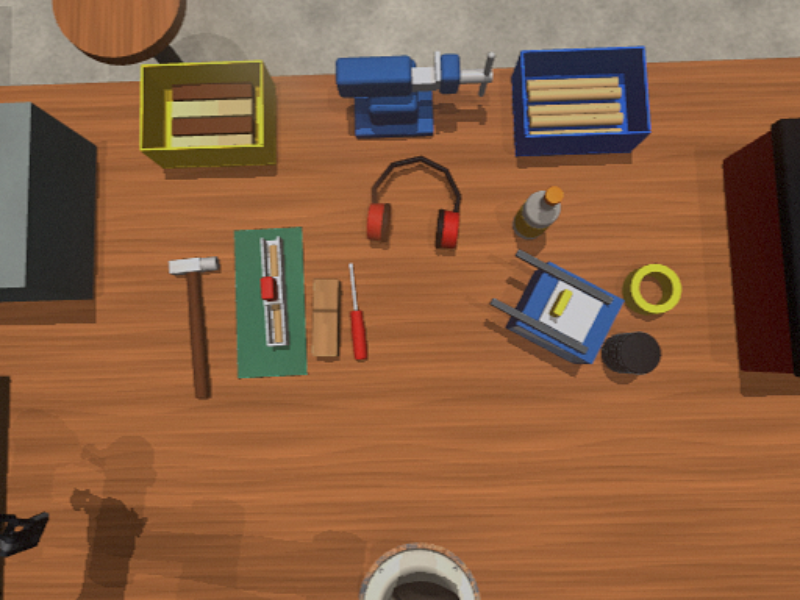

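View pics/s0b.png

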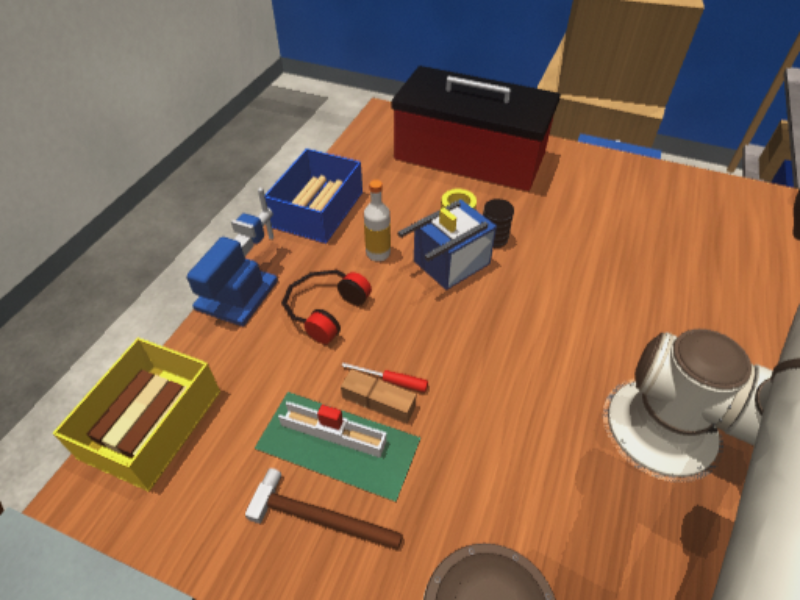

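Pictures 1–2: in the top view (800x600) the chute grip is at about (268,288) on the mat at (270,302). The hopper is at about (565,312) with its tab at (562,303) and its rails pointing up-left. The tin sits at (632,352), the glue at (540,212) and the tape at (655,289). Next I'll measure these.

```bash
cat >> h.py <<'E'
from scipy.spatial.transform import Rotation as R
def pts(n,d):
    c=imaging.camera_info(n); f=d.shape[0]/2/np.tan(np.radians(c['vfov'])/2)
    v,u=np.mgrid[:d.shape[0],:d.shape[1]]
    P=np.stack([(u-c['cx'])/f*d,(v-c['cy'])/f*d,d],-1)
    r=np.array(c['rotation']); M=R.from_quat(r).as_matrix() if r.size==4 else r
    return P@M.T+np.array(c['eye'])
def seg(n,npz,box,f,zlo,zhi):
    "box in 800x600 px; f(h,s,v) mask"
    z=np.load('pics/'+npz+'.npz'); P=pts(n,z['d']); hsv=cv2.cvtColor(z['im'],cv2.COLOR_BGR2HSV).astype(int)
    x0,y0,x1,y1=[int(a*.64) for a in box]; m=np.zeros(z['d'].shape,bool); m[y0:y1,x0:x1]=1
    m&=(z['d']>0)&f(*np.moveaxis(hsv,-1,0))&(P[...,2]>zlo)&(P[...,2]<zhi)
    return P[m]
def rect(Q):
    (c,wh,a)=cv2.minAreaRect(Q[:,:2].astype(np.float32)); return np.round(c,1),np.round(wh,1),round(a,1),np.round(np.percentile(Q[:,2],[5,50,95]),1),len(Q)
red=lambda h,s,v:((h<6)|(h>174))&(s>150)&(v>80)
yel=lambda h,s,v:(h>22)&(h<35)&(s>120)
grn=lambda h,s,v:(h>60)&(h<95)&(s>80)
anyc=lambda h,s,v:h>=0
grey=lambda h,s,v:(s<110)
E
python3 - <<'E'
from h import *
print('mat',rect(seg('top','t0',(225,220,310,385),grn,-10,15)))
print('mat s',rect(seg('side','s0',(240,380,430,510),grn,-10,15)))
print('chute',rect(seg('top','t0',(225,220,310,360),anyc,30,60)))
print('chute s',rect(seg('side','s0',(270,390,395,460),anyc,30,60)))
print('grip',rect(seg('top','t0',(225,220,310,385),red,76,95)))
print('grip s',rect(seg('side','s0',(300,390,360,440),red,76,95)))
print('tab',rect(seg('top','t0',(540,270,590,330),yel,155,180)))
print('tab s',rect(seg('side','s0',(430,200,470,235),yel,155,180)))
print('rails+plate',rect(seg('top','t0',(480,240,640,375),grey,115,140)))
print('rails',rect(seg('top','t0',(480,240,640,375),anyc,128.5,140)))
print('rails s',rect(seg('side','s0',(390,190,500,280),anyc,128.5,140)))
print('hopper top',rect(seg('top','t0',(480,240,640,375),lambda h,s,v:(h>100)&(h<125)&(s>150),112,125)))
print('hopper top s',rect(seg('side','s0',(390,190,500,280),lambda h,s,v:(h>100)&(h<125)&(s>150),112,125)))
for n,b,zl in [('tin',(600,330,662,378),90),('tape',(622,260,690,318),40),('glue',(510,180,570,240),150),('driver',(345,260,370,362),8),('offcut',(308,275,343,360),35)]:
    print(n,rect(seg('top','t0',b,anyc,zl,230)))
z=np.load('pics/t0.npz');x=cv2.resize(z['im'][145:250,300:440],None,fx=5,fy=5,interpolation=2);cv2.imwrite('pics/c1.png',x)
E
```

```text
mat (array([553.4, 261.8]), array([278.4, 127.4]), 1.5, array([-0.6,  2.9,  6.2]), 2888)
mat s (array([554.7, 263.3]), array([278.3, 128.4]), 1.4, array([-0.7,  2.1,  4.9]), 2613)
chute (array([570.4, 246.9]), array([200. ,  35.4]), 3.2, array([31.5, 37.5, 49.3]), 316)
chute s (array([573.2, 208.5]), array([199.8, 121.1]), 3.4, array([31.1, 39.2, 47.9]), 638)
grip (array([569.7, 248. ]), array([20.9, 38.7]), 89.6, array([81.1, 84.3, 87.3]), 106)
grip s (array([569.9, 250.4]), array([39.4, 22.8]), 2.9, array([77.5, 82.7, 86. ]), 110)
tab (array([ 522.3, -243.5]), array([11.5, 41.3]), 61.0, array([162.6, 166.7, 169.2]), 90)
tab s (array([ 522.8, -240.4]), array([15.2, 41.9]), 58.8, array([158.3, 164.6, 167.3]), 41)
rails+plate (array([ 523.7, -244.8]), array([195. , 118.7]), 59.9, array([120.4, 128.5, 134. ]), 1630)
rails (array([ 528.2, -235.5]), array([174.6, 104.7]), 60.1, array([128.8, 131.5, 134.7]), 838)
rails s (array([ 528.9, -230.2]), array([175. , 106.7]), 59.4, array([128.7, 130.6, 134.1]), 265)
hopper top (array([ 509.5, -266.5]), array([136.8, 119.1]), 60.2, array([117.1, 120. , 122.7]), 816)
hopper top s (array([ 506.6, -264.1]), array([139.1, 116.5]), 61.9, array([115.7, 118.4, 121. ]), 221)
tin (array([ 439.5, -366.2]), array([107.2,  71.4]), 86.8, array([ 94.9, 100.1, 118.1]), 647)
tape (array([ 554.5, -422.7]), array([125.5,  88.2]), 80.6, array([43.1, 47.7, 51.5]), 503)
glue (array([ 685.2, -227.3]), array([32.6, 29.8]), 43.2, array([151.7, 206.1, 212.2]), 211)
driver (array([530.6,  99.1]), array([179.3,  25.5]), 5.4, array([13.1, 21.8, 27.3]), 332)
offcut (array([519.2, 152. ]), array([ 46.1, 138.6]), 88.3, array([41.4, 44.8, 47.9]), 805)
```

View pics/c1.png

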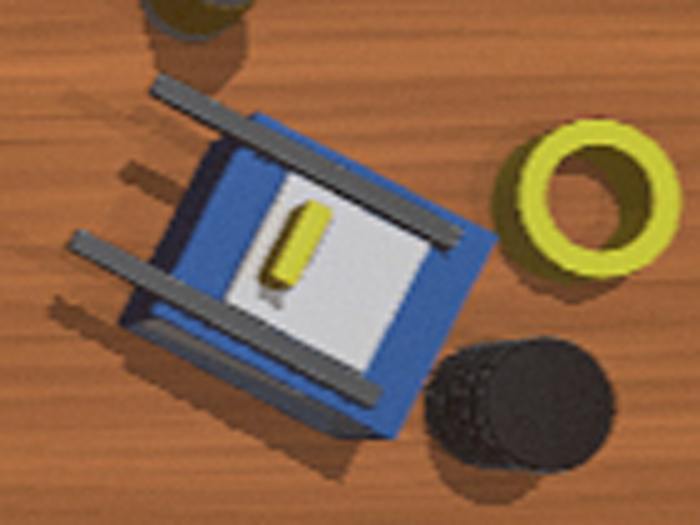

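Picture 3 shows the shutter shut, with the tab between the rails and the rails projecting up-left (hopper +y at about 60° in world axes). The measured sizes agree with the given ones. The mouth is at about (509.5,-265.5), hopper yaw is -30°, the tab is at (522.5,-242), the grip at (570,249), and the chute heading is about 183°.

```bash
cat >> h.py <<'E'
def down(yaw): # tool x down, tool y at world yaw
    c,s=np.cos(np.radians(yaw)),np.sin(np.radians(yaw)); x=np.array([0,0,-1.]);y=np.array([c,s,0]); return R.from_matrix(np.stack([x,y,np.cross(x,y)],1))
def need(Rt,p):
    s=readout.read_state(); r=(Rt*R.from_quat(s['ee_rot']).inv()).as_rotvec(degrees=True)
    print('turn',r.round(1),'shift',(np.array(p)-s['position']).round(1),'clk',s['clock'],'w',s['gripper_width'].round(1),'j',s['joints'].round(2),'F',s['contact_force'].round(1))
E
python3 - <<'E'
from h import *
s=readout.read_state(); M=R.from_quat(s['ee_rot']).as_matrix(); print(M.round(2), np.degrees(np.arctan2(M[1,1],M[0,1])))
for y in(60,240): need(down(y),(522.5,-242,230))
E
```

```text
[[-0.   -0.4  -0.92]
 [-0.   -0.92  0.4 ]
 [-1.    0.   -0.  ]] -113.31608564664663Traceback (most recent call last):
  File "<stdin>", line 3, in <module>
  File "h.py", line 34, in need
    print('turn',r.round(1),'shift',(np.array(p)-s['position']).round(1),'clk',s['clock'],'w',s['gripper_width'].round(1),'j',s['joints'].round(2),'F',s['contact_force'].round(1))
                                                                                              ^^^^^^^^^^^^^^^^^^^^^^^^
AttributeError: 'float' object has no attribute 'round'
```

arm_command([
  [[0,0,-1],[10,-20,20],0],
  [[0,0,-3],[25,-60,35],0],
  [[0,0,-5],[40,-105,45],0],
  [[0,0,-6.7],[55,-150,45],0],
  [[0,0,-6.7],[70,-195,45],0],
])

```text
clock: 0.6
position: [317.2, 376.6, 237.5]
ee_rot: [-0.683, 0.184, 0.683, 0.182]
contact_force: [0.8, 0.1, 0.4]
gripper_width: 85.2
```

arm_command([
  [[0,0,0],[15,-47,0],0],
  [[0,0,0],[30,-94,0],0],
  [[0,0,0],[45,-141,0],0],
  [[0,0,0],[60,-188,0],0],
  [[0,0,0],[75,-235,0],0],
])

```text
clock: 1.1
position: [392.0, 139.6, 237.5]
ee_rot: [-0.683, 0.183, 0.683, 0.182]
contact_force: [1.4, 0.1, 0.5]
gripper_width: 85.7
```

arm_command([
  [[0,0,0],[15,-47,0],0],
  [[0,0,0],[30,-94,0],0],
  [[0,0,0],[45,-141,0],0],
  [[0,0,0],[60,-188,0],0],
  [[0,0,0],[75,-235,0],0],
])

```text
clock: 1.6
position: [466.9, -97.5, 237.3]
ee_rot: [-0.683, 0.183, 0.683, 0.182]
contact_force: [1.4, 0.6, 0.1]
gripper_width: 85.5
```

```bash
sed -i "s/s\['gripper_width'\].round(1)/round(s['gripper_width'],1)/" h.py; python3 -c "
from h import *
need(down(240),(522.5,-242,137))"
```

```text
turn [ 0.1 -0.1 -0. ] shift [  55.6 -144.5 -100.3] clk 1.6 w 85.5 j [ 0.14  0.1  -0.27  0.   -1.21  0.91] F [1.4 0.6 0.1]
```

arm_command([
  [[0,0,0],[16,-45,0],0],
  [[0,0,0],[34,-90,0],0],
  [[0,0,0],[50,-130,0],0],
  [[0,0,0],[55.5,-144.5,-15],0],
  [[0,0,0],[55.5,-144.5,-40],0],
])

```text
clock: 2.1
position: [523.5, -244.2, 196.8]
ee_rot: [0.683, -0.184, -0.682, -0.184]
contact_force: [0.5, 0.4, -0.5]
gripper_width: 85.6
```

arm_command([
  [[0,0,0],[0,0,-20],0],
  [[0,0,0],[0,0,-40],0],
  [[0,0,0],[0,0,-55],0],
  [[0,0,0],[0,0,-60],0.3],
  [[0,0,0],[0,0,-60],0.5],
])

```text
clock: 2.6
position: [522.7, -243.6, 135.7]
ee_rot: [-0.682, 0.184, 0.683, 0.183]
contact_force: [-0.4, 0.6, -0.2]
gripper_width: 58.9
```

```bash
python3 - <<'E'
from h import *
need(down(240),(522.5,-242,137))
im,_=grab('top','t1'); cv2.imwrite('pics/c2.png',cv2.resize(im[120:260,290:450],(800,700))[:600])
im,_=grab('side','s1'); s=cv2.resize(im[60:220,200:380],(675,600));cv2.imwrite('pics/c3.png',s)
E
```

```text
turn [ 0.1 -0.1  0.1] shift [-0.2  1.6  1.3] clk 2.6 w 58.9 j [-0.15  0.35 -0.2   0.   -1.02  1.2 ] F [-0.4  0.6 -0.2]
```

View pics/c3.png

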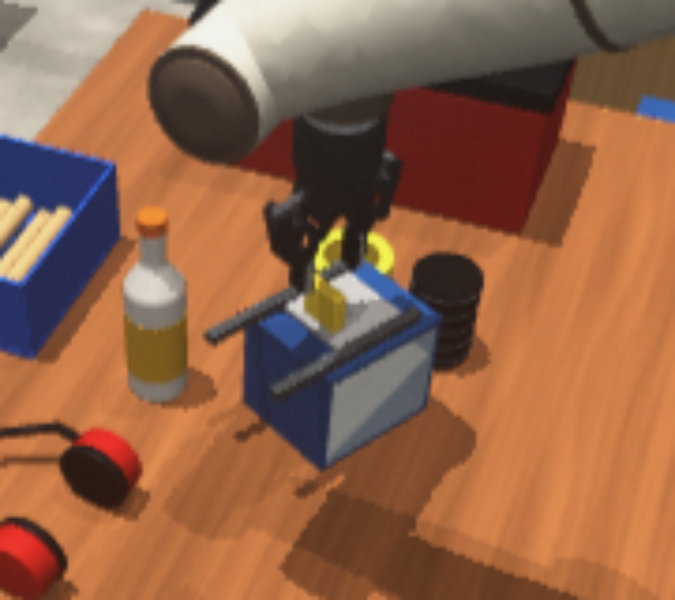

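Picture 4: the fingers at (300,270)/(355,245) seem to sit behind or above the tab at (327,305). I'll check that against the depth before closing.

```bash
python3 - <<'E'
from h import *
for n,f in(('side','s1'),('top','t1')):
    z=np.load(f'pics/{f}.npz'); P=pts(n,z['d']).reshape(-1,3); C=z['im'].reshape(-1,3)
    for lo,hi in((135,150),(150,170),(170,190),(200,230)):
        m=(P[:,2]>lo)&(P[:,2]<hi)&(C.max(1)<75)&(np.hypot(P[:,0]-522,P[:,1]+243)<110)&(z['d'].ravel()>0)
        if m.sum()<4: print(n,lo,m.sum());continue
        Q=P[m]-[509.5,-265.5,0]; xh=Q[:,:2]@[.866,-.5]; yh=Q[:,:2]@[.5,.866]
        print(n,lo,m.sum(),np.percentile(xh,[2,50,98]).round(),np.percentile(yh,[2,25,50,75,98]).round())
E
```

```text
side 135 0
side 150 0
side 170 25 [-10.  -2.  10.] [-2. -1.  0. 58. 65.]
side 200 84 [-13.  -5.  10.] [-23.  -2.   2.  63.  81.]
top 135 12 [-51. -48. -41.] [-48. -29. -19.   3.  14.]
top 150 3
top 170 0
top 200 2
```

View pics/c2.png

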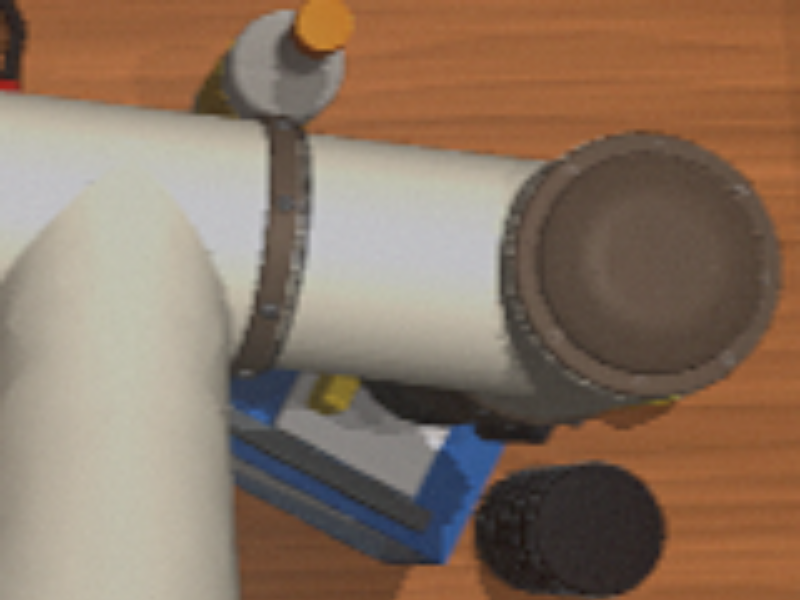

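Picture 5 shows the arm covering the hopper with the tab still in view. The fingers are centred laterally (y_h about 0 and 60), so the tip height is what's left to check.

```bash
python3 - <<'E'
from h import *
z=np.load('pics/s1.npz'); P=pts('side',z['d']); Q=P-[509.5,-265.5,0]; xh=Q[...,:2]@[.866,-.5]; yh=Q[...,:2]@[.5,.866]
x0,y0=200,60
for v in range(115,152,2):
    print(v,[ (int(xh[v,u]),int(yh[v,u]),int(P[v,u,2]),int(z['im'][v,u].max())) for u in range(276,300,3)])
E
```

```text
115 [(0, 80, 278, 88), (-3, 70, 276, 51), (-10, 64, 277, 37), (-12, 53, 274, 39), (-19, 47, 275, 37), (-9, 24, 258, 35), (-9, 11, 252, 37), (-17, 5, 255, 37)]
117 [(-7, 85, 278, 49), (13, 54, 250, 41), (-5, 59, 264, 63), (-10, 50, 263, 36), (-17, 44, 265, 35), (-10, 24, 251, 75), (-7, 7, 241, 36), (-16, 3, 244, 36)]
119 [(-9, 87, 272, 39), (9, 57, 246, 50), (6, 47, 243, 59), (-14, 54, 260, 41), (-16, 43, 256, 46), (217, -205, -3, 185), (2, -3, 222, 37), (-10, -3, 230, 34)]
121 [(-8, 85, 263, 40), (5, 60, 242, 40), (-2, 54, 244, 38), (-14, 53, 252, 37), (216, -186, -4, 186), (10, 1, 211, 135), (0, -2, 215, 34), (-10, -4, 222, 36)]
123 [(-13, 89, 260, 38), (7, 57, 232, 37), (-4, 56, 239, 54), (-14, 52, 243, 37), (159, -131, 46, 237), (10, 0, 202, 90), (-4, 1, 212, 34), (-6, -10, 208, 57)]
125 [(-10, 87, 249, 40), (3, 61, 228, 43), (-8, 59, 235, 47), (154, -111, 49, 214), (153, -126, 42, 135), (11, -1, 192, 46), (-3, 0, 203, 34), (-5, -11, 198, 66)]
127 [(-10, 86, 241, 37), (-10, 73, 235, 39), (-10, 60, 229, 37), (146, -104, 47, 240), (153, -128, 31, 134), (9, 0, 186, 46), (-5, 1, 196, 
[... 1316 characters left out ...]
, -2, 127, 126), (-16, -11, 126, 158)]
145 [(27, 46, 118, 153), (17, 41, 122, 102), (8, 35, 125, 200), (-2, 32, 131, 124), (-17, 33, 143, 122), (-21, 22, 139, 124), (-14, 0, 122, 136), (-22, -5, 124, 159)]
147 [(17, 55, 121, 142), (12, 46, 119, 141), (2, 41, 124, 103), (-4, 33, 124, 116), (-19, 34, 135, 126), (-21, 22, 130, 125), (-23, 8, 124, 159), (-30, 1, 124, 157)]
149 [(9, 61, 120, 143), (5, 52, 118, 140), (1, 41, 115, 78), (-13, 41, 126, 92), (-19, 33, 125, 107), (-26, 25, 126, 159), (-32, 17, 126, 146), (-43, 14, 132, 67)]
151 [(3, 66, 118, 132), (-2, 59, 119, 126), (-9, 51, 119, 73), (-14, 41, 117, 72), (-27, 40, 126, 142), (-35, 34, 129, 145), (-42, 26, 129, 67), (-50, 20, 131, 63)]
```

arm_command([
  [[0,0,0],[0,0,0],0.6],
  [[0,0,0],[0,0,0],0.7],
  [[0,0,0],[0,0,0],0.7],
  [[0,0,0],[0,0,0],0.7],
  [[0,0,0],[0,0,0],0.7],
])

```text
clock: 3.2
position: [523.9, -244.1, 137.5]
ee_rot: [0.684, -0.184, -0.682, -0.183]
contact_force: [-0.5, -0.5, 0.3]
gripper_width: 25.5
```

```bash
python3 - <<'E'
from h import *
need(down(240),(522.5,-242,137))
im,d=grab('side','s2'); P=pts('side',d); Q=P-[509.5,-265.5,0]; xh=Q[...,:2]@[.866,-.5]; yh=Q[...,:2]@[.5,.866]
cv2.imwrite('pics/c4.png',cv2.resize(im[95:165,250:330],(800,700),interpolation=2)[:600])
m=(im.max(-1)<100)&(abs(xh)<18)&(P[...,2]>138)&(P[...,2]<260)
for a,b in((-30,27),(27,90)):
    k=m&(yh>a)&(yh<b); i=np.argsort(P[...,2][k])[:8]; print(np.c_[xh[k],yh[k],P[...,2][k]][i].round())
E
```

```text
turn [0.1 0.1 0.1] shift [-1.4  2.1 -0.5] clk 3.2 w 25.5 j [-0.15  0.35 -0.2   0.   -1.02  1.2 ] F [-0.5 -0.5  0.3]
[[  6.  23. 166.]
 [  9.  12. 175.]
 [ -5.  12. 176.]
 [  3.  14. 176.]
 [ 12.  11. 178.]
 [ -1.  13. 179.]
 [  2.  15. 181.]
 [ -0.  13. 182.]]
[[ -7.  45. 181.]
 [-10.  44. 183.]
 [ -6.  49. 183.]
 [ -7.  41. 184.]
 [ -6.  53. 185.]
 [ -1.  53. 186.]
 [  5.  53. 186.]
 [ -5.  48. 186.]]
```

View pics/c4.png

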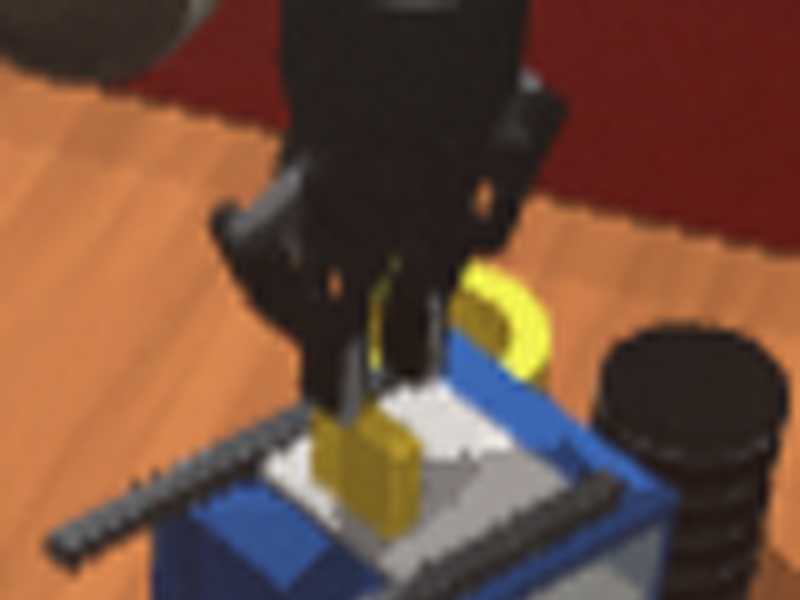

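Picture 6 shows the fingers ending at about z 172–176, just above the tab top, although the TCP reads 137. Closing here is harmless and will show which is right.

arm_command([
  [[0,0,0],[0,0,0],0.8],
  [[0,0,0],[0,0,0],0.9],
  [[0,0,0],[0,0,0],1],
  [[0,0,0],[0,0,0],1],
  [[0,0,0],[0,0,0],1],
])

```text
clock: 3.75
position: [523.9, -244.1, 137.4]
ee_rot: [0.684, -0.184, -0.682, -0.183]
contact_force: [0.1, -0.1, -1.0]
gripper_width: 0.0
```

It closed to 0, so the camera is right: the real tips are about 30 mm higher than the reading. I'll measure the shut tip height from the depth image.

```bash
python3 - <<'E'
from h import *
im,d=grab('side','s3'); P=pts('side',d); Q=P-[509.5,-265.5,0]; xh=Q[...,:2]@[.866,-.5]; yh=Q[...,:2]@[.5,.866]
m=(im.max(-1)<100)&(abs(xh)<18)&(yh>-20)&(yh<80)&(P[...,2]>155)&(P[...,2]<260)
i=np.argsort(P[...,2][m])[:14]; v,u=np.nonzero(m); print(np.c_[u,v,xh[m],yh[m],P[...,2][m]][i].round())
for v in range(128,144): print(v,[(int(xh[v,u]),int(yh[v,u]),int(P[v,u,2]),int(im[v,u].max())) for u in range(283,293,2)])
E
```

```text
[[286. 135.  -2.  31. 175.]
 [289. 134.  -8.  23. 179.]
 [287. 135.  -9.  33. 181.]
 [291. 131.  -4.  12. 184.]
 [290. 133. -10.  21. 184.]
 [287. 134.  -8.  33. 185.]
 [288. 134. -10.  31. 185.]
 [289. 133.  -9.  25. 185.]
 [285. 134.  -4.  39. 185.]
 [286. 134.  -7.  36. 185.]
 [286. 133.  -4.  34. 187.]
 [287. 133.  -7.  33. 188.]
 [284. 132.   2.  38. 188.]
 [284. 133.  -2.  41. 189.]]
128 [(-10, 55, 222, 43), (-3, 39, 209, 37), (-6, 34, 209, 50), (-9, 27, 207, 59), (-5, 14, 199, 52)]
129 [(7, 38, 198, 47), (-3, 39, 205, 38), (-6, 33, 204, 59), (-9, 27, 203, 55), (-3, 11, 191, 62)]
130 [(5, 39, 195, 48), (-2, 38, 199, 37), (-5, 32, 199, 69), (-9, 27, 199, 48), (-6, 14, 190, 61)]
131 [(6, 38, 190, 46), (-3, 38, 196, 37), (-7, 33, 196, 68), (-7, 24, 193, 51), (-4, 11, 184, 54)]
132 [(3, 41, 189, 56), (-4, 40, 194, 37), (-7, 33, 192, 69), (-8, 24, 188, 57), (39, -32, 128, 78)]
133 [(4, 39, 183, 160), (-6, 41, 191, 41), (-7, 32, 188, 72), (-8, 24, 184, 49), (38, -32, 124, 159)]
134 [(13, 30, 168, 241), (-4, 38, 184, 67), (-8, 33, 184, 83), (-7, 23, 179, 79), (33, -28, 125, 214)]
135 
[... 244 characters left out ...]
9), (-4, 28, 167, 151), (-9, 23, 167, 166), (19, -14, 128, 208)]
138 [(8, 33, 156, 144), (0, 33, 161, 122), (-9, 33, 168, 150), (-11, 25, 165, 174), (14, -10, 129, 190)]
139 [(11, 31, 148, 143), (1, 30, 154, 125), (-9, 32, 162, 137), (-17, 31, 168, 175), (-20, 24, 166, 170)]
140 [(8, 33, 147, 142), (-1, 33, 154, 125), (-9, 31, 158, 123), (-16, 29, 162, 165), (-20, 24, 162, 138)]
141 [(7, 33, 143, 141), (0, 32, 148, 125), (-10, 32, 155, 124), (-20, 32, 162, 138), (-19, 22, 156, 137)]
142 [(7, 33, 138, 139), (-3, 34, 147, 129), (-12, 34, 152, 125), (-19, 31, 156, 140), (-20, 23, 152, 142)]
143 [(6, 34, 135, 145), (0, 31, 139, 139), (-12, 33, 148, 124), (-19, 31, 152, 141), (-21, 23, 148, 139)]
```

arm_command([
  [[0,0,0],[0,0,0],0.3],
  [[0,0,0],[0,0,0],0.3],
  [[0,0,0],[0,0,0],0.3],
  [[0,0,0],[0,0,-15],0.3],
  [[0,0,0],[0,0,-33],0.3],
])

```text
clock: 4.3
position: [524.7, -244.3, 105.0]
ee_rot: [0.685, -0.184, -0.681, -0.183]
contact_force: [-0.4, -0.2, 0.1]
gripper_width: 60.0
```

arm_command([
  [[0,0,0],[0,0,0],0.6],
  [[0,0,0],[0,0,0],1],
  [[0,0,0],[0,0,0],1],
  [[0,0,0],[0,0,0],1],
  [[0,0,0],[0,0,0],1],
])

```text
clock: 4.8
position: [525.4, -244.6, 106.3]
ee_rot: [0.685, -0.184, -0.68, -0.183]
contact_force: [-0.2, 0.9, 2.5]
gripper_width: 12.9
```

arm_command([
  [[0,0,0],[4,7,0],1],
  [[0,0,0],[13,22.5,0],1],
  [[0,0,0],[23,40,0],1],
  [[0,0,0],[33,57,0],1],
  [[0,0,0],[41,71,0],1],
])

```text
clock: 5.3
position: [567.0, -172.3, 106.3]
ee_rot: [0.685, -0.184, -0.68, -0.183]
contact_force: [-1.1, -3.1, -0.3]
gripper_width: 12.6
```

arm_command([
  [[0,0,0],[1,1.7,0],1],
  [[0,0,0],[1.5,2.6,0],1],
  [[0,0,0],[1.5,2.6,0],1],
  [[0,0,0],[1.5,2.6,0],1],
  [[0,0,0],[1.5,2.6,0],1],
])

```text
clock: 5.8
position: [567.2, -171.9, 106.3]
ee_rot: [0.685, -0.186, -0.681, -0.181]
contact_force: [-3.3, -11.4, -0.3]
gripper_width: 12.7
```

```bash
python3 - <<'E'
from h import *
need(down(240),(522.5,-242,137))
im,d=grab('side','s4'); P=pts('side',d); Q=P-[509.5,-265.5,0]; xh=Q[...,:2]@[.866,-.5]; yh=Q[...,:2]@[.5,.866]
hsv=cv2.cvtColor(im,cv2.COLOR_BGR2HSV).astype(int); m=yel(*np.moveaxis(hsv,-1,0))&(P[...,2]>132)&(abs(xh)<40)&(yh>0)&(yh<140)
print(m.sum(),np.percentile(xh[m],[3,50,97]),np.percentile(yh[m],[3,50,97]),np.percentile(P[...,2][m],[3,97]))
E
```

```text
turn [0.4 0.2 0.1] shift [-44.7 -70.1  30.7] clk 5.8 w 12.7 j [-0.02  0.4  -0.2   0.01 -0.96  1.06] F [ -3.3 -11.4  -0.3]
25 [-22.47936122 -15.9925552   -1.21627888] [ 49.77716053 109.21011023 116.72905964] [150.30605644 229.07157486]
```

arm_command([
  [[0,0,0],[0,0,0],0.4],
  [[0,0,0],[0,0,0],0.1],
  [[0,0,0],[0,0,15],0],
  [[0,0,0],[0,0,50],0],
  [[0,0,0],[0,0,90],0],
])

```text
clock: 6.35
position: [566.7, -170.6, 196.0]
ee_rot: [0.683, -0.185, -0.682, -0.181]
contact_force: [0.2, -0.1, 0.9]
gripper_width: 83.4
```

arm_command([
  [[0,0,4],[0,45,0],0],
  [[0,0,10],[0,92,0],0],
  [[0,0,16],[0,140,0],0],
  [[0,0,22],[0,188,0],0],
  [[0,0,28],[0,236,0],0],
])

```text
clock: 6.85
position: [566.5, 68.5, 196.4]
ee_rot: [0.708, -0.012, -0.706, -0.009]
contact_force: [1.3, -0.0, 0.4]
gripper_width: 85.2
```

```bash
python3 - <<'E'
from h import *
need(down(273.2),(570,249,60))
grab('top','t5'); print('shutter tab',rect(seg('top','t5',(480,240,640,375),yel,155,180)))
E
```

```text
turn [0.2 0.2 5. ] shift [   3.5  180.5 -136.4] clk 6.85 w 85.2 j [ 0.41  0.29 -0.13  0.01 -1.15  1.13] F [ 1.3 -0.   0.4]
shutter tab (array([ 563.9, -171.6]), array([12.4, 42.5]), 60.1, array([160.6, 166.8, 169.8]), 90)
```

arm_command([
  [[0,0,2],[1,45,0],0],
  [[0,0,4],[2,95,-20],0],
  [[0,0,5],[3,140,-60],0],
  [[0,0,5],[3,172,-100],0],
  [[0,0,5],[3,180.5,-130],0],
])

```text
clock: 7.4
position: [570.7, 259.2, 66.3]
ee_rot: [0.71, 0.025, -0.703, 0.024]
contact_force: [0.6, -0.4, 0.5]
gripper_width: 85.8
```

```bash
python3 - <<'E'
from h import *
need(down(273.2),(570,249,60))
im,d=grab('side','s6'); P=pts('side',d)
x=P[...,0]-570;y=P[...,1]-249;z=P[...,2]
m=(im.max(-1)<100)&(abs(x)<60)&(abs(y)<75)&(z>88)&(z<200)
for a,b in((-75,0),(0,75)):
    k=m&(y>a)&(y<b); i=np.argsort(z[k])[:10]; print(np.c_[x[k],y[k],z[k]][i].round().tolist())
cv2.imwrite('pics/c5.png',cv2.resize(im[200:320,150:290],(700,600),interpolation=2))
E
```

```text
turn [-0.1  0.5 -0.7] shift [ -0.7 -10.2  -6.3] clk 7.4 w 85.8 j [ 0.69  0.49 -0.16  0.01 -0.91  0.95] F [ 0.6 -0.4  0.5]
[]
[]
```

View pics/c5.png

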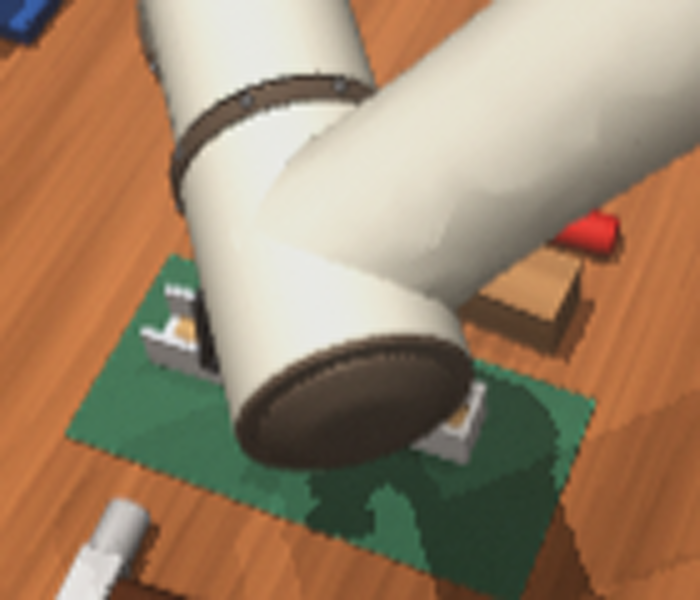

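Picture 7: the side view of the grip is hidden by the forearm, and only the chute's ends show. TCP y reads 10 mm too far, so I'll correct it and check from the top.

arm_command([
  [[0,0,-0.5],[-0.5,-6,0],0],
  [[0,0,-0.5],[-0.5,-10,0],0],
  [[0,0,-0.5],[-0.5,-10,0],0],
  [[0,0,-0.5],[-0.5,-10,0],0],
  [[0,0,-0.5],[-0.5,-10,0],0],
])

```text
clock: 7.95
position: [566.0, 248.0, 58.5]
ee_rot: [-0.706, -0.019, 0.708, -0.022]
contact_force: [0.7, 0.6, 0.4]
gripper_width: 85.4
```

```bash
python3 - <<'E'
from h import *
need(down(273.2),(570,249,11))
im,d=grab('top','t7'); P=pts('top',d)
x=P[...,0]-570;y=P[...,1]-249;z=P[...,2]
m=(im.max(-1)<100)&(abs(x)<60)&(abs(y)<85)&(z>60)&(z<160)
k=m; i=np.argsort(z[k])[:12]; print(np.c_[x[k],y[k],z[k]][i].round().tolist())
print('grip',rect(seg('top','t7',(225,220,310,385),red,70,95)) if len(seg('top','t7',(225,220,310,385),red,70,95))>3 else 0)
cv2.imwrite('pics/c6.png',cv2.resize(im[120:260,120:260],(600,600),interpolation=2))
E
```

```text
turn [ 0.2 -0.1 -0.1] shift [  4.    1.  -47.5] clk 7.95 w 85.4 j [ 0.68  0.5  -0.18  0.   -0.9   0.95] F [0.7 0.6 0.4]
[[-15.0, -14.0, 61.0], [-18.0, -12.0, 66.0], [-13.0, -13.0, 69.0], [-16.0, -13.0, 70.0], [-10.0, -13.0, 71.0], [-19.0, -11.0, 72.0], [-19.0, -8.0, 74.0], [-19.0, -7.0, 80.0], [-19.0, -4.0, 81.0], [-14.0, -13.0, 81.0], [-19.0, 1.0, 83.0], [-17.0, -13.0, 83.0]]
grip (array([559.8, 246.2]), array([16.5, 18.3]), 7.9, array([82.8, 84.4, 86.9]), 21)
```

View pics/c6.png

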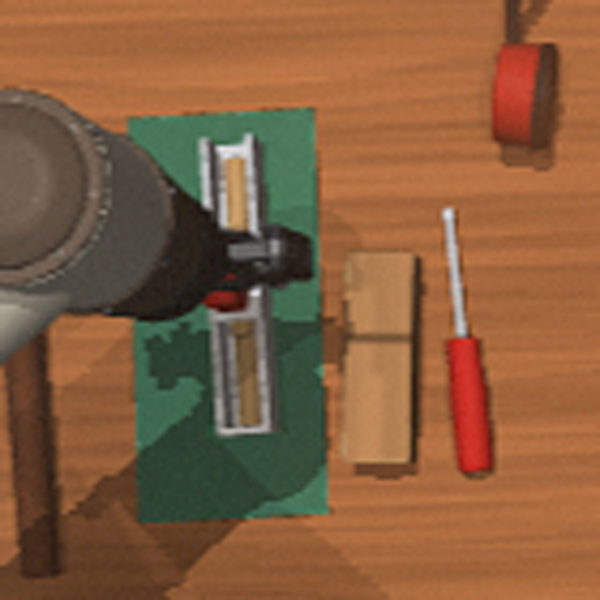

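Picture 8: the right finger is at about crop (285,255) and the grip is showing at (225,293). I'll get the finger's 3-D position.

```bash
python3 - <<'E'
from h import *
s=readout.read_state(); print(s['clock'],s['position'].round(1))
z=np.load('pics/t7.npz'); P=pts('top',z['d']); im=z['im']
for v in range(172,190,2): print(v,[tuple(P[v,u].round().astype(int).tolist())+(int(im[v,u].max()),) for u in range(174,196,3)])
E
```

```text
8.0 [565.8 248.1  58.2]
172 [(612, 252, 23, 191), (611, 243, 25, 151), (609, 232, 33, 94), (583, 187, 209, 76), (614, 221, 1, 103), (613, 212, 4, 110), (613, 203, 4, 112), (613, 195, 0, 151)]
174 [(581, 214, 187, 46), (583, 209, 179, 39), (603, 232, 35, 125), (577, 186, 215, 60), (577, 180, 212, 41), (580, 177, 188, 40), (607, 204, 2, 114), (607, 195, 1, 156)]
176 [(573, 208, 213, 34), (578, 209, 177, 60), (573, 194, 210, 77), (572, 186, 217, 130), (573, 180, 208, 61), (575, 177, 187, 40), (578, 174, 165, 61), (601, 195, -1, 160)]
178 [(569, 209, 209, 109), (568, 201, 211, 103), (568, 194, 211, 104), (567, 186, 214, 130), (568, 180, 210, 62), (570, 176, 191, 43), (573, 174, 164, 50), (595, 195, 0, 157)]
180 [(564, 209, 210, 61), (564, 202, 208, 66), (564, 195, 207, 41), (562, 186, 214, 67), (563, 180, 211, 40), (565, 177, 191, 42), (568, 174, 165, 51), (589, 195, 0, 158)]
182 [(558, 208, 213, 39), (446, 1, 1108, 39), (580, 231, 41, 66), (558, 187, 212, 53), (558, 180, 212, 43), (560, 176, 195, 39), (563, 174, 166, 47), (583, 195, 2, 150)]
184 [(569, 238, 84, 93), (558, 210, 175, 36), (558, 203, 173, 35), (559, 197, 162, 38), (559, 190, 159, 35), (557, 180, 176, 31), (557, 173, 170, 39), (578, 196, -1, 136)]
186 [(552, 214, 187, 35), (553, 209, 178, 33), (553, 202, 174, 75), (557, 202, 139, 36), (558, 196, 129, 65), (571, 212, 7, 109), (571, 204, 5, 108), (571, 195, 1, 142)]
188 [(558, 238, 84, 101), (561, 236, 59, 83), (563, 232, 38, 183), (566, 230, 4, 87), (566, 221, 4, 108), (566, 213, 1, 110), (566, 204, 3, 107), (566, 196, -3, 118)]
```

arm_command([
  [[0,0,0],[2,1,-10],0],
  [[0,0,0],[3.5,1,-25],0],
  [[0,0,0],[3.5,1,-40],0],
  [[0,0,0],[3.5,1,-48],0],
  [[0,0,0],[3.5,1,-48],0],
])

```text
clock: 8.5
position: [568.1, 248.1, 7.8]
ee_rot: [-0.705, -0.018, 0.709, -0.023]
contact_force: [-0.4, -0.2, 0.2]
gripper_width: 85.4
```

arm_command([
  [[0,0,0],[0,0,0],0.3],
  [[0,0,0],[0,0,0],0.5],
  [[0,0,0],[0,0,0],0.6],
  [[0,0,0],[0,0,0],0.7],
  [[0,0,0],[0,0,0],0.8],
])

```text
clock: 9.0
position: [568.4, 248.4, 8.4]
ee_rot: [-0.705, -0.018, 0.709, -0.022]
contact_force: [-0.6, 0.3, 1.9]
gripper_width: 21.2
```

arm_command([
  [[0,0,0],[0,0,0],1],
  [[0,0,0],[0,0,0],1],
  [[0,0,0],[0,0,0],1],
  [[0,0,0],[0,0,0],1],
  [[0,0,0],[0,0,0],1],
])

```text
clock: 9.5
position: [568.4, 248.4, 8.4]
ee_rot: [-0.705, -0.018, 0.709, -0.022]
contact_force: [0.1, 0.1, 0.2]
gripper_width: 21.5
```

Gripped: 21.5 mm against the 22 mm grip. Now I'll lift and carry gently. I'm also checking the height of the wrist tube over the glue bottle.

arm_command([
  [[0,0,0],[0,0,5],1],
  [[0,0,0],[0,0,15],1],
  [[0,0,0],[0,0,35],1],
  [[0,0,0],[0,0,60],1],
  [[0,0,0],[0,0,85],1],
])

```text
clock: 10.0
position: [568.0, 248.2, 94.4]
ee_rot: [-0.705, -0.018, 0.709, -0.023]
contact_force: [0.5, -0.0, -4.3]
gripper_width: 21.2
```

arm_command([
  [[0,0,0],[0,-4,30],1],
  [[0,0,0],[0,-14,60],1],
  [[0,0,0],[0,-30,95],1],
  [[0,0,-2],[1,-50,130],1],
  [[0,0,-4],[2,-75,155],1],
])

```text
clock: 10.5
position: [570.2, 172.9, 252.6]
ee_rot: [-0.706, 0.006, 0.708, 0.003]
contact_force: [1.4, 0.0, -3.2]
gripper_width: 21.8
```

```bash
python3 - <<'E'
from h import *
z=np.load('pics/t1.npz'); P=pts('top',z['d'])
# c2 crop: 160 wide->800 (5x),140->700; tube points
for cx,cy in((150,250),(200,400),(260,250),(400,180),(400,270),(400,370),(640,250)):
    u,v=290+cx//5,120+cy//5; print((cx,cy),P[v,u].round())
need(down(240),(609,-323,0))
im,d=grab('side','s8'); cv2.imwrite('pics/s8b.png',im)
E
```

```text
(150, 250) [531. -91. 526.]
(200, 400) [ 483. -101.  542.]
(260, 250) [ 532. -128.  512.]
(400, 180) [ 554. -175.  505.]
(400, 270) [ 524. -171.  512.]
(400, 370) [ 495. -179.  481.]
(640, 250) [ 525. -238.  534.]
turn [  0.2  -0.3 -29.3] shift [  38.8 -495.9 -252.6] clk 10.5 w 21.8 j [ 0.57  0.3   0.04  0.   -1.31  0.99] F [ 1.4  0.  -3.2]
```

View pics/s8b.png

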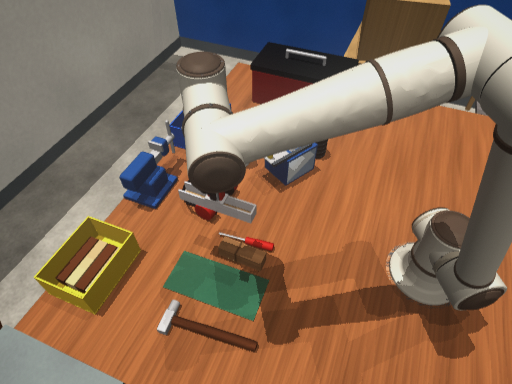

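Picture 9: the chute is held level about 245 mm above the mat, and the mat is clear. I'll carry it across to the hopper.

arm_command([
  [[0,0,-1],[1,-8,0],1],
  [[0,0,-3],[3,-26,0],1],
  [[0,0,-5],[5,-54,0],1],
  [[0,0,-8],[8,-88,0],1],
  [[0,0,-10],[10,-125,0],1],
])

```text
clock: 11.05
position: [581.0, 43.2, 255.6]
ee_rot: [-0.704, 0.07, 0.704, 0.066]
contact_force: [0.7, 0.4, -3.3]
gripper_width: 21.2
```

arm_command([
  [[0,0,-3],[3,-38,0],1],
  [[0,0,-5],[6,-76,0],1],
  [[0,0,-8],[9,-114,0],1],
  [[0,0,-10],[12,-152,0],1],
  [[0,0,-12],[15,-188,0],1],
])

```text
clock: 11.55
position: [594.8, -146.9, 253.7]
ee_rot: [-0.691, 0.144, 0.695, 0.14]
contact_force: [1.1, -0.4, -3.3]
gripper_width: 21.1
```

arm_command([
  [[0,0,-2],[3,-34,0],1],
  [[0,0,-4],[6,-68,0],1],
  [[0,0,-5],[9,-98,0],1],
  [[0,0,-6],[11,-125,0],1],
  [[0,0,-7],[12,-145,0],1],
])

```text
clock: 12.05
position: [605.6, -293.8, 251.3]
ee_rot: [-0.679, 0.187, 0.686, 0.183]
contact_force: [0.1, 0.5, -3.2]
gripper_width: 21.4
```

```bash
python3 - <<'E'
from h import *
need(down(240),(609,-323,151))
E
```

```text
turn [ 0.2 -0.6  0.3] shift [   3.4  -29.2 -100.3] clk 12.05 w 21.4 j [-0.21  0.45  0.24  0.01 -1.38  1.25] F [ 0.1  0.5 -3.2]
```

arm_command([
  [[0,0,0],[1,-10,-5],1],
  [[0,0,0],[2,-20,-20],1],
  [[0,0.0,0],[3,-28,-38],1],
  [[0,-0.5,0],[3,-29,-52],1],
  [[0,-0.5,0],[3,-29,-58],1],
])

```text
clock: 12.55
position: [607.0, -321.7, 189.6]
ee_rot: [-0.68, 0.186, 0.685, 0.184]
contact_force: [-0.6, 0.2, -3.0]
gripper_width: 21.2
```

```bash
cat >> h.py <<'E'
def hop(P): Q=P-np.array([509.5,-265.5,0]); return np.stack([Q[...,:2]@[.866,-.5],Q[...,:2]@[.5,.866],P[...,2]],-1)
def view(n,name):
    "chute pixels (grey/white) and wooden/red in hopper frame"
    im,d=grab(n,name); H=hop(pts(n,d)); hsv=cv2.cvtColor(im,cv2.COLOR_BGR2HSV).astype(int); h,s,v=np.moveaxis(hsv,-1,0)
    base=(d>0)&(H[...,2]>138)&(H[...,2]<420)&(H[...,0]>-120)&(H[...,0]<260)&(abs(H[...,1])<75)
    return im,H,base,h,s,v
E
python3 - <<'E'
from h import *
need(down(240),(609,-323,151))
for n in('side','top'):
    im,H,b,h,s,v=view(n,n[0]+'9')
    for nm,m in(('grey',(s<60)&(v>110)),('wood',(h>5)&(h<22)&(s>70)),('red',red(h,s,v))):
        Q=H[b&m]; print(n,nm,len(Q), np.percentile(Q,[2,50,98],axis=0).round().tolist() if len(Q)>3 else '')
    u0=200 if n=='side' else 290
    v0=60 if n=='side' else 120
    cv2.imwrite(f'pics/{n}9c.png',cv2.resize(im[v0:v0+150,u0:u0+180],(720,600),interpolation=2))
E
```

```text
turn [ 0.  -0.4  0.3] shift [  2.   -1.3 -38.6] clk 12.55 w 21.2 j [-0.25  0.5   0.18  0.   -1.26  1.29] F [-0.6  0.2 -3. ]
side grey 498 [[14.0, -14.0, 187.0], [91.0, 17.0, 207.0], [209.0, 20.0, 222.0]]
side wood 229 [[38.0, -14.0, 183.0], [103.0, 19.0, 275.0], [213.0, 62.0, 418.0]]
side red 73 [[93.0, -11.0, 229.0], [97.0, 2.0, 252.0], [117.0, 13.0, 266.0]]
top grey 110 [[26.0, -17.0, 190.0], [86.0, -14.0, 219.0], [125.0, 15.0, 226.0]]
top wood 241 [[48.0, -64.0, 199.0], [83.0, -8.0, 223.0], [122.0, 17.0, 419.0]]
top red 47 [[97.0, -8.0, 262.0], [102.0, -2.0, 266.0], [112.0, 9.0, 270.0]]
```

View pics/side9c.png

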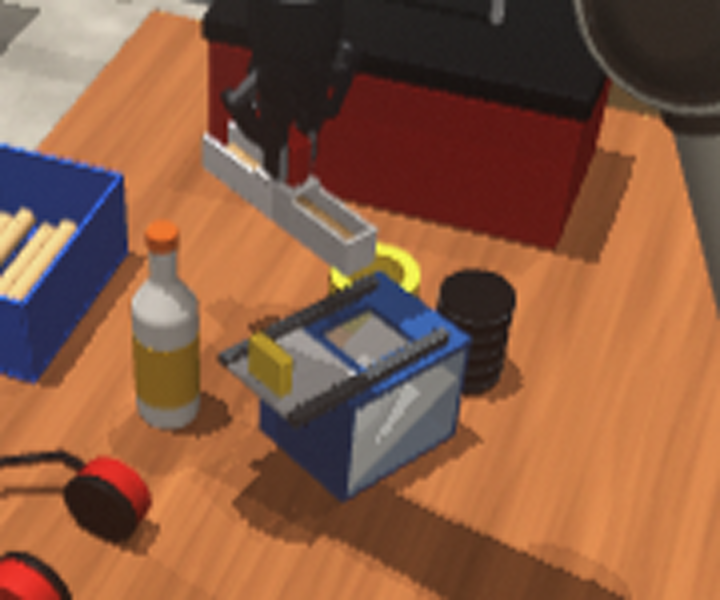

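Picture 10: the chute is held level with its near end over the mouth, and the shutter is open. The near end looks closed, so before tilting I'll check which end is the spout from the depth profile along the channel.

```bash
python3 - <<'E'
from h import *
z=np.load('pics/t0.npz'); P=pts('top',z['d'])-[570,249,3]; c,s=np.cos(np.radians(3.2)),np.sin(np.radians(3.2))
a=-(P[...,0]*c+P[...,1]*s); b=P[...,0]*s-P[...,1]*c   # a>0: towards the robot
m=(abs(b)<7)&(abs(a)<112)
for lo in list(range(-112,-72,4))+list(range(72,112,4)):
    k=m&(a>=lo)&(a<lo+4); print(lo,np.sort(P[...,2][k]).round().astype(int), z['im'][k].mean(0).round())
im=z['im'][145:225,145:205]; 
z2=np.load('pics/s0.npz')['im'][245:300,170:255]
A=cv2.resize(im,(450,600),interpolation=2); 
B=cv2.resize(z2,(340,220),interpolation=2); C=np.zeros((600,800,3),np.uint8); C[:,:450]=A; C[:220,455:795]=B
B2=cv2.resize(np.load('pics/s9.npz')['im'][85:135,245:300],(340,309),interpolation=2); C[240:549,455:795]=B2
cv2.imwrite('pics/ends.png',C)
E
```

```text
-112 [-6  0  0  0  0  1] [ 86. 113.  72.]
-108 [-2 -2 -1  0  0  1  2] [ 88. 114.  74.]
-104 [-1 -1 -1  3] [116. 136. 105.]
-100 [2 3 5 8] [206. 202. 204.]
-96 [0 2 3 4] [208. 202. 203.]
-92 [5 6 8 9] [170. 176. 182.]
-88 [18 23 25] [109. 148. 183.]
-84 [19 19 20 23 27] [ 97. 144. 181.]
-80 [19 20 20 22 22 22] [ 96. 144. 186.]
-76 [20 21 22] [ 94. 143. 184.]
72 [19 21 21 21 21 25] [ 92. 142. 180.]
76 [19 20 23 27] [ 93. 142. 182.]
80 [16 17 17 20 20 21 21 27] [ 91. 140. 180.]
84 [19 19 20 22] [ 92. 142. 180.]
88 [20 21 22 23 23 24] [ 97. 145. 183.]
92 [-2  2  2 22 23] [107. 132. 151.]
96 [-1  5 10 30 33 35 35 38] [162. 162. 159.]
100 [-5 -4 -2 -2 -1  0  1  1] [58. 75. 54.]
104 [-3 -3 -1  0  1] [53. 72. 49.]
108 [-4 -3 -2  0  1  1  3] [ 87. 116.  71.]
```

View pics/ends.png

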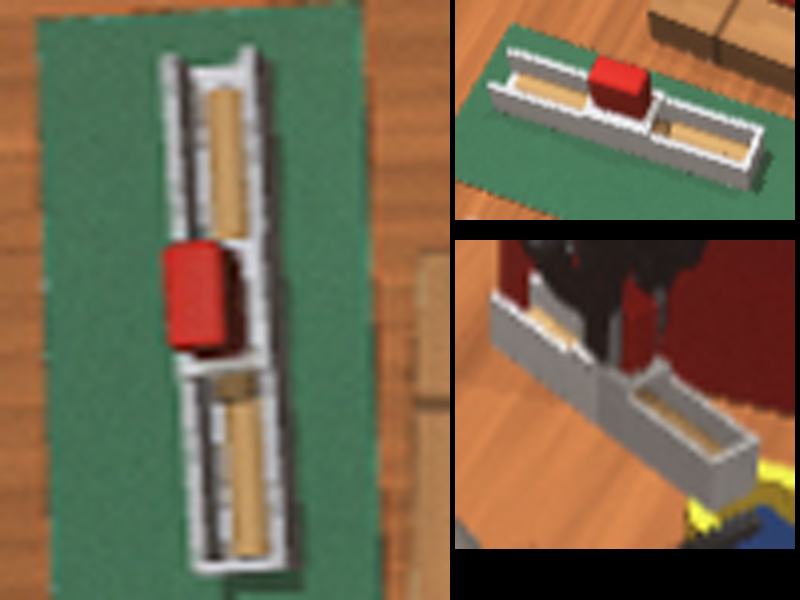

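Picture 11 is decisive and agrees with the depth. The closed end wall (z≈35 at a=+98) is the end nearer the robot, and the open spout is the far end, contrary to the brief's "towards the robot's side". So the heading over the hopper is now +x_h, and I must pour with the chute on the near side of the mouth. I'll tilt the nose up slightly and shift about 227 mm along -x_h.

arm_command([
  [[-1.5,-2.6,0],[0,0,0],1],
  [[-3,-5.2,0],[0,0,0],1],
  [[-3,-5.2,0],[-3,1.7,0],1],
  [[-3,-5.2,0],[-10,5.8,0],1],
  [[-3,-5.2,0],[-20,11.5,0],1],
])

```text
clock: 13.15
position: [588.1, -310.1, 191.7]
ee_rot: [0.716, -0.195, -0.648, -0.174]
contact_force: [0.7, 0.1, -3.5]
gripper_width: 20.8
```

arm_command([
  [[0,0,0],[-13,7.5,0],1],
  [[0,0,0],[-28,16,0],1],
  [[0,0,0],[-45,26,0],1],
  [[0,0,0],[-64,37,0],1],
  [[0,0,0],[-83,48,0],1],
])

```text
clock: 13.65
position: [504.6, -261.6, 192.3]
ee_rot: [0.716, -0.195, -0.648, -0.174]
contact_force: [0.4, 0.7, -3.8]
gripper_width: 21.2
```

arm_command([
  [[0,0,0],[-19,11,0],1],
  [[0,0,0],[-38,22,0],1],
  [[0,0,0],[-58,33,0],1],
  [[0,0,0],[-76,43,0],1],
  [[0,0,0],[-88,50,0],1],
])

```text
clock: 14.15
position: [415.6, -211.0, 193.0]
ee_rot: [0.716, -0.195, -0.647, -0.174]
contact_force: [-0.0, 0.1, -2.0]
gripper_width: 21.4
```

```bash
cat >> h.py <<'E'
def chk(tag):
    for n in('side','top'):
        im,H,b,h,s,v=view(n,n[0]+tag)
        b=(H[...,2]>138)&(H[...,2]<420)&(H[...,0]>-260)&(H[...,0]<200)&(abs(H[...,1])<30)
        for nm,m in(('grey',(s<60)&(v>100)),('wood',(h>5)&(h<22)&(s>70)),('red',red(h,s,v))):
            Q=H[b&m]; 
            if len(Q)>3:
                print(n,nm,len(Q), np.percentile(Q,[3,50,97],axis=0).round().tolist())
                if nm=='grey': i=np.argsort(-Q[:,0])[:6]; print('  front',Q[i].round().tolist())
E
python3 - <<'E'
from h import *
need(down(240),(410,-208,200))
chk('10')
E
```

```text
turn [3.1 4.9 0.3] shift [-5.6  3.   7. ] clk 14.15 w 21.4 j [-0.08  0.05 -0.46  0.06 -0.97  1.1 ] F [-0.   0.1 -2. ]
side grey 678 [[-207.0, -14.0, 187.0], [-128.0, 17.0, 210.0], [-16.0, 20.0, 229.0]]
  front [[-9.0, 18.0, 203.0], [-10.0, 13.0, 230.0], [-11.0, -13.0, 230.0], [-11.0, 19.0, 200.0], [-11.0, -13.0, 226.0], [-11.0, 17.0, 216.0]]
side wood 230 [[-205.0, -17.0, 180.0], [-134.0, -2.0, 252.0], [-28.0, 26.0, 331.0]]
side red 60 [[-134.0, -7.0, 233.0], [-131.0, 4.0, 258.0], [-107.0, 12.0, 270.0]]
top grey 279 [[-97.0, -18.0, 196.0], [-47.0, 3.0, 225.0], [-10.0, 15.0, 233.0]]
  front [[-8.0, -12.0, 201.0], [-8.0, -6.0, 203.0], [-8.0, 15.0, 201.0], [-8.0, -1.0, 203.0], [-9.0, -15.0, 201.0], [-9.0, -4.0, 202.0]]
top wood 191 [[-80.0, -13.0, 206.0], [-53.0, -4.0, 214.0], [-25.0, 3.0, 219.0]]
```

The spout lip is at x_h≈-9, z≈202, and the geometry fits grip = reported TCP − 57 mm along the tool. I'll level and lower to a 10° slope, then check before the quick tilt.

arm_command([
  [[1.5,2.6,0],[-1.5,0.5,-3],1],
  [[3,5.2,0],[-3,1.2,-6],1],
  [[5,8.7,0],[-5,2,-10],1],
  [[7,12.1,0.3],[-7,3,-14],1],
  [[8,13.7,0.3],[-7.3,3.1,-15],1],
])

```text
clock: 14.75
position: [410.2, -208.6, 177.6]
ee_rot: [-0.62, 0.166, 0.741, 0.197]
contact_force: [-0.5, -0.4, -4.1]
gripper_width: 21.6
```

```bash
python3 - <<'E'
from h import *
need(R.from_rotvec(48*np.array([.5,.866,0]),degrees=True)*down(240),(0,0,0)); s=readout.read_state(); p=s['position']; H=hop(p); print(H)
x=R.from_quat(s['ee_rot']).apply([1,0,0]); print('tilt',np.degrees(np.arccos(-x[2])))
chk('11')
for th,lz in((20,150),(30,142),(40,137),(48,135)):
    t=np.radians(th); dx=-18-100*np.cos(t)-H[0]; print(th,(dx*np.array([.866,-.5])-(H[1]+1)*np.array([.5,.866])).round(1),round(lz+100*np.sin(t)+1-H[2],1))
E
```

```text
turn [19.  32.8 -0.1] shift [-410.2  208.6 -177.6] clk 14.75 w 21.6 j [-0.16  0.22 -0.26 -0.06 -1.26  1.24] F [-0.5 -0.4 -4.1]
[-114.46216236   -0.34243595  177.56123904]
tilt 10.113853236896219
side grey 679 [[-209.0, -15.0, 165.0], [-129.0, 16.0, 197.0], [-17.0, 19.0, 218.0]]
  front [[-11.0, 17.0, 178.0], [-11.0, 18.0, 183.0], [-12.0, -13.0, 185.0], [-12.0, 19.0, 188.0], [-12.0, 18.0, 171.0], [-13.0, -14.0, 172.0]]
side wood 258 [[-207.0, -18.0, 180.0], [-110.0, 0.0, 286.0], [-52.0, 27.0, 418.0]]
side red 80 [[-125.0, -8.0, 220.0], [-120.0, 2.0, 241.0], [-102.0, 12.0, 255.0]]
top grey 183 [[-201.0, -19.0, 180.0], [-142.0, -15.0, 212.0], [-120.0, 15.0, 222.0]]
  front [[-117.0, 12.0, 207.0], [-118.0, 9.0, 212.0], [-118.0, 14.0, 211.0], [-119.0, 15.0, 204.0], [-119.0, 11.0, 212.0], [-120.0, -17.0, 214.0]]
top wood 194 [[-186.0, -19.0, 192.0], [-149.0, -6.0, 201.0], [-108.0, 8.0, 418.0]]
top red 35 [[-118.0, -11.0, 250.0], [-114.0, -2.0, 254.0], [-109.0, 7.0, 257.0]]
20 [ 1.8 -1.8] 7.6
30 [ 8.2 -5.5] 15.4
40 [ 16.9 -10.5] 24.7
48 [ 25.3 -15.3] 32.8
```

The lip is now at x_h≈-16, z≈160, as predicted. Now the quick tilt to 48° about the lip.

arm_command([
  [[3.8,6.6,0],[1,-1.5,6],1],
  [[7.6,13.1,0],[4.5,-3.5,11],1],
  [[11.4,19.7,0],[10,-6.5,17.5],1],
  [[15.2,26.3,0],[17.5,-11,25.5],1],
  [[19,32.8,0],[25.3,-15.3,32.8],1],
])

```text
clock: 15.35
position: [437.4, -225.0, 210.6]
ee_rot: [-0.347, 0.093, 0.902, 0.241]
contact_force: [0.3, 0.2, -3.2]
gripper_width: 21.3
```

arm_command([
  [[0,0,0],[0,0,0],1],
  [[0,0,0],[0,0,0],1],
  [[0,0,0],[0,0,0],1],
  [[0,0,0],[0,0,0],1],
  [[0,0,0],[0,0,0],1],
])

```text
clock: 15.85
position: [437.2, -224.8, 212.4]
ee_rot: [-0.349, 0.093, 0.901, 0.241]
contact_force: [-0.5, 0.5, -2.7]
gripper_width: 21.3
```

```bash
python3 - <<'E'
from h import *
s=readout.read_state(); x=R.from_quat(s['ee_rot']).apply([1,0,0]); print(hop(s['position']),'tilt',np.degrees(np.arccos(-x[2])),s['contact_force'],s['joints'])
chk('12')
im=np.load('pics/s12.npz')['im']; t=np.load('pics/t12.npz')['im']
C=np.hstack([cv2.resize(im[80:200,225:325],(500,600),interpolation=2),cv2.resize(t[140:260,300:360],(300,600),interpolation=2)]); cv2.imwrite('pics/pour.png',C)
E
```

```text
[-82.99433577  -0.87117592 212.42770481] tilt 47.66120034539264 [-0.46194041  0.48451231 -2.66513804] [-0.27730883  0.64048658  0.28907422 -0.20100205 -2.02803608  1.31536646]
side grey 591 [[-148.0, -15.0, 153.0], [-80.0, 16.0, 251.0], [59.0, 20.0, 379.0]]
  front [[69.0, 23.0, 372.0], [66.0, 26.0, 371.0], [66.0, 26.0, 368.0], [65.0, 23.0, 377.0], [64.0, 23.0, 374.0], [64.0, 24.0, 371.0]]
side wood 135 [[-62.0, -18.0, 243.0], [62.0, 19.0, 391.0], [80.0, 29.0, 401.0]]
side red 78 [[-66.0, -12.0, 248.0], [-51.0, 2.0, 262.0], [-32.0, 11.0, 274.0]]
top grey 27 [[53.0, -17.0, 374.0], [55.0, 4.0, 378.0], [59.0, 17.0, 381.0]]
  front [[59.0, 17.0, 375.0], [58.0, 18.0, 375.0], [58.0, 15.0, 373.0], [58.0, -18.0, 375.0], [57.0, 11.0, 378.0], [57.0, -10.0, 379.0]]
top wood 566 [[59.0, -28.0, 390.0], [76.0, -2.0, 405.0], [94.0, 27.0, 419.0]]
```

View pics/pour.png

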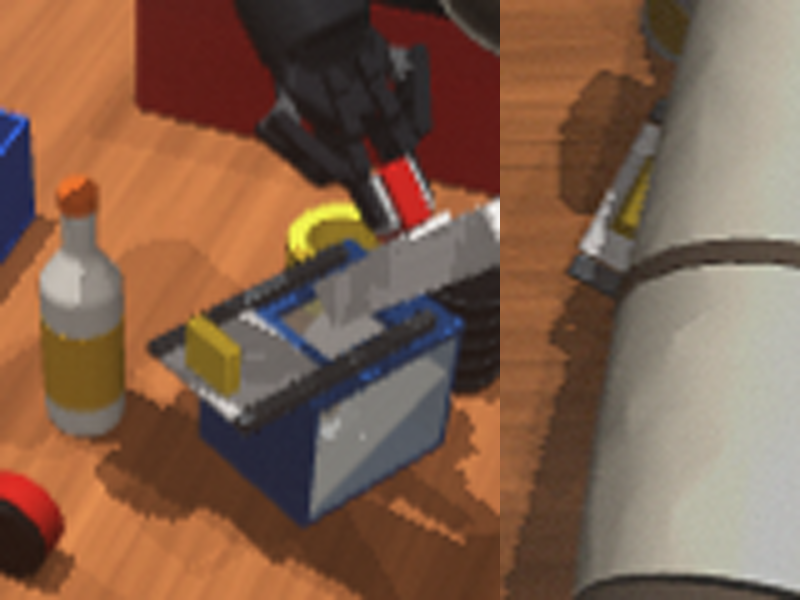

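Picture 12: the chute is tilted with its spout lip inside the mouth between the rails, the hopper and shutter are undisturbed, and no dowel is visible outside. From here on I check by numbers. I'll raise and level the chute, then look for wood in the channel and in the hopper.

arm_command([
  [[0,0,0],[0,0,8],1],
  [[-2,-3.4,0],[-3,2,18],1],
  [[-6,-10.4,0],[-10,6,28],1],
  [[-10,-17.3,0],[-17,10,35],1],
  [[-13.8,-23.9,0],[-22,13,40],1],
])

```text
clock: 16.45
position: [415.2, -212.0, 254.0]
ee_rot: [-0.556, 0.148, 0.79, 0.211]
contact_force: [1.0, 0.7, -1.1]
gripper_width: 21.2
```

arm_command([
  [[-3.5,-6.1,0],[-8,8,20],1],
  [[-7,-12.1,0],[-20,22,40],1],
  [[-10,-17.3,0],[-35,45,55],1],
  [[-10,-17.3,0],[-50,75,60],1],
  [[-10,-17.3,0],[-60,100,60],1],
])

```text
clock: 16.95
position: [352.3, -111.3, 316.2]
ee_rot: [0.686, -0.183, -0.68, -0.182]
contact_force: [0.8, 0.9, -2.5]
gripper_width: 21.5
```

```bash
python3 - <<'E'
from h import *
s=readout.read_state(); x=R.from_quat(s['ee_rot']).apply([1,0,0]); print(s['clock'],s['position'],'tilt',np.degrees(np.arccos(-x[2])),s['contact_force'],s['gripper_width'])
for n in('top','side'):
    im,d=grab(n,n[0]+'13'); P=pts(n,d); H=hop(P); h,s_,v=np.moveaxis(cv2.cvtColor(im,cv2.COLOR_BGR2HSV).astype(int),-1,0)
    w=(h>5)&(h<25)&(s_>60)&(d>0)
    m=w&(abs(H[...,0])<55)&(abs(H[...,1])<65)&(H[...,2]>6)&(H[...,2]<116); Q=H[m]
    print(n,'in hopper',len(Q),np.percentile(Q,[3,50,97],axis=0).round().tolist() if len(Q)>3 else '')
    m=w&(abs(H[...,0])<120)&(abs(H[...,1])<160)&(H[...,2]>8)&(H[...,2]<60)&~((abs(H[...,0])<62)&(abs(H[...,1])<72)); print(n,'stray wood-ish >8mm high',m.sum(),np.median(H[m],axis=0) if m.any() else '')
    i=(abs(H[...,0])<26)&(abs(H[...,1])<26)&(H[...,2]<116)&(d>0); print(n,'mouth interior px',i.sum(),np.c_[H[i],np.stack([h,s_,v],-1)[i]].round().astype(int)[::max(1,i.sum()//14)].tolist())
E
```

```text
16.95 [ 352.34710994 -111.28742494  316.23241472] tilt 0.4677636676034212 [ 0.80318418  0.88919681 -2.50800325] 21.45298390153583
top in hopper 146 [[-12.0, -10.0, 40.0], [17.0, 2.0, 56.0], [41.0, 13.0, 62.0]]
top stray wood-ish >8mm high 209 [103.22990556 -98.63493248  31.57360722]
top mouth interior px 238 [[25, 14, 50, 15, 95, 105], [21, 2, 59, 15, 114, 119], [13, 8, 38, 13, 47, 145], [11, 3, 58, 17, 121, 190], [9, 1, 56, 16, 120, 194], [5, 2, 57, 17, 115, 197], [1, 3, 57, 16, 120, 193], [-2, 3, 59, 16, 117, 191], [-5, 3, 56, 16, 119, 189], [-10, 7, 55, 16, 118, 198], [-13, 7, 52, 16, 122, 148], [-13, 1, 53, 16, 124, 160], [-9, -12, 42, 135, 3, 203], [-16, -10, 41, 108, 29, 196]]
side in hopper 8 [[52.0, -45.0, 65.0], [54.0, -29.0, 74.0], [55.0, -18.0, 80.0]]
side stray wood-ish >8mm high 144 [104.44086698 111.25962616  38.67522574]
side mouth interior px 1 [[26, -23, 52, 110, 68, 169]]
```

```bash
python3 - <<'E'
from h import *
c=np.array([352.3,-111.3])
for n in('top','side'):
    z=np.load(f'pics/{n[0]}13.npz'); im,d=z['im'],z['d']; P=pts(n,d); h,s,v=np.moveaxis(cv2.cvtColor(im,cv2.COLOR_BGR2HSV).astype(int),-1,0)
    q=P[...,:2]-c; a=q@[.866,-.5]; b=q@[.5,.866]; Z=P[...,2]
    r=(abs(a)<102)&(abs(b)<20)&(Z>300)&(Z<355)&(d>0)
    w=r&(h>5)&(h<25)&(s>60)
    print(n,'chute px',r.sum(),'wood px',w.sum()); f=r&(abs(b)<8)&(Z<345)
    print(np.c_[a[f],b[f],Z[f],h[f],s[f],v[f]].round().astype(int)[::max(1,f.sum()//14)].tolist())
    H=hop(P); m=(abs(H[...,0])<30)&(abs(H[...,1])<30)&(Z<116)&(d>0)
    if n=='top':
        ys=H[...,1][m];zs=Z[m]
        for lo in range(-30,30,6):
            k=(ys>=lo)&(ys<lo+6); k2=k
            print(lo,k.sum(),np.percentile(zs[k],[5,50,95]).round() if k.any() else '',np.median(np.stack([h,s,v],-1)[m][k],axis=0) if k.any() else '')
    # chute still over? any front/back glass view
E
```

```text
top chute px 816 wood px 5
[[102, 5, 316, 160, 4, 194], [93, 5, 316, 128, 5, 204], [90, 1, 317, 128, 5, 205], [88, -4, 316, 120, 4, 203], [76, 6, 318, 110, 4, 204], [73, 2, 315, 135, 5, 203], [71, -2, 316, 128, 5, 205], [68, -5, 318, 113, 5, 202], [64, -8, 315, 23, 5, 200], [50, 6, 317, 120, 4, 204], [47, 2, 316, 135, 3, 200], [44, 0, 316, 120, 3, 200], [40, -2, 315, 130, 4, 199], [37, -5, 315, 0, 1, 200], [29, -3, 315, 120, 4, 203]]
-30 42 [50. 55. 59.] [ 34.   5. 201.]
-24 44 [47. 51. 55.] [ 30.    4.5 201.5]
-18 40 [44. 48. 51.] [ 30.    4.5 200. ]
-12 31 [42. 47. 59.] [103.   7. 186.]
-6 36 [41. 56. 60.] [ 16.  117.  150.5]
0 42 [36. 56. 61.] [ 16. 117. 181.]
6 46 [31. 49. 56.] [ 16.   98.5 146. ]
12 9 [37. 50. 52.] [ 16.  88. 131.]
18 0  
24 0  
side chute px 1126 wood px 48
[[-25, -5, 345, 10, 26, 117], [-96, -8, 341, 13, 21, 170], [-95, -5, 339, 13, 19, 185], [-97, 5, 342, 15, 19, 185], [-99, -4, 339, 8, 31, 125], [-99, -1, 338, 9, 30, 121], [-100, 3, 337, 10, 31, 123], [-101, 8, 336, 9, 29, 123], [-100, -8, 327, 10, 31, 123], [-98, -7, 323, 9, 29, 122], [-98, 5, 322, 9, 29, 123], [-100, 5, 321, 11, 29, 122], [-99, 7, 318, 11, 29, 124], [-100, -6, 310, 12, 130, 177], [-99, 5, 309, 11, 129, 176]]
```

The visible front half of the channel is empty, a dowel shows in the hopper, and the lifted weight dropped by about 0.7 N. Now I'll carry the chute back to the mat.

arm_command([
  [[0,0,2],[10,18,0],1],
  [[0,0,6],[30,53,0],1],
  [[0,0,10],[53,94,0],1],
  [[0,0,14],[76,135,0],1],
  [[0,0,18],[99,176,0],1],
])

```text
clock: 17.55
position: [451.5, 66.5, 316.1]
ee_rot: [0.706, -0.071, -0.701, -0.071]
contact_force: [1.0, -2.0, -2.0]
gripper_width: 21.3
```

arm_command([
  [[0,0,4],[23,41,-10],1],
  [[0,0,8],[46,82,-30],1],
  [[0,0,12],[69,122,-60],1],
  [[0,0,14],[88,156,-95],1],
  [[0,0,15],[102,180,-130],1],
])

```text
clock: 18.05
position: [553.9, 246.2, 187.9]
ee_rot: [0.709, 0.022, -0.704, 0.022]
contact_force: [1.0, 0.1, -2.0]
gripper_width: 21.4
```

```bash
python3 - <<'E'
from h import *
need(down(272.5),(560,255,60))
im,d=grab('side','s14'); P=pts('side',d); H=hop(P); h,s,v=np.moveaxis(cv2.cvtColor(im,cv2.COLOR_BGR2HSV).astype(int),-1,0)
z0=np.load('pics/s0.npz'); H0=hop(pts('side',z0['d'])); h0,s0,_=np.moveaxis(cv2.cvtColor(z0['im'],cv2.COLOR_BGR2HSV).astype(int),-1,0)
for HH,hh,ss,t in((H0,h0,s0,'before'),(H,h,s,'now')):
    f=(abs(HH[...,1])<75)&(HH[...,0]<60)&(HH[...,0]>-75)&(HH[...,2]>3)&(HH[...,2]<116); w=f&(hh>5)&(hh<25)&(ss>50)
    print(t,f.sum(),w.sum(),np.percentile(HH[w],[5,50,95],axis=0).round().tolist() if w.sum()>3 else '')
E
```

```text
turn [-0.   0.4 -1.1] shift [   6.1    8.8 -127.9] clk 18.05 w 21.4 j [ 0.69  0.35 -0.06  0.   -1.16  0.94] F [ 1.   0.1 -2. ]
before 1071 3 
now 54 17 [[54.0, -51.0, 70.0], [55.0, -28.0, 74.0], [58.0, -12.0, 79.0]]
```

arm_command([
  [[0,0,-0.5],[2,3,-30],1],
  [[0,0.3,-1],[5,7,-70],1],
  [[0,0.4,-1],[6,8.8,-105],1],
  [[0,0.4,-1],[6,8.8,-135],1],
  [[0,0.4,-1],[6,8.8,-155],1],
])

```text
clock: 18.6
position: [557.1, 255.2, 20.0]
ee_rot: [-0.701, -0.013, 0.713, -0.018]
contact_force: [-0.6, -0.7, -1.5]
gripper_width: 21.4
```

```bash
python3 -c "
from h import *
need(down(272.5),(560,255,9.2))"
```

```text
turn [ 0.4 -0.9 -0.1] shift [  2.9  -0.2 -10.8] clk 18.6 w 21.4 j [ 0.69  0.54 -0.21 -0.01 -0.83  0.93] F [-0.6 -0.7 -1.5]
```

arm_command([
  [[0.4,-0.9,0],[2,0,0],1],
  [[0.4,-0.9,0],[2,0,-3],1],
  [[0.4,-0.9,0],[2,0,-6],1],
  [[0.4,-0.9,0],[2,0,-8],1],
  [[0.4,-0.9,0],[2,0,-8],1],
])

```text
clock: 19.1
position: [559.4, 255.4, 12.8]
ee_rot: [0.707, 0.016, -0.707, 0.016]
contact_force: [0.6, -0.6, -3.4]
gripper_width: 21.3
```

```bash
python3 -c "
from h import *
need(down(272.5),(560,255,9.2))"
```

```text
turn [-0.   0.  -0.1] shift [ 0.6 -0.4 -3.6] clk 19.1 w 21.3 j [ 0.69  0.54 -0.23  0.   -0.79  0.92] F [ 0.6 -0.6 -3.4]
```

arm_command([
  [[0,0,0],[0,0,-1.5],1],
  [[0,0,0],[0,0,-3],1],
  [[0,0,0],[0,0,-4],1],
  [[0,0,0],[0,0,-4],1],
  [[0,0,0],[0,0,-4],1],
])

```text
clock: 19.6
position: [559.5, 255.5, 8.9]
ee_rot: [0.707, 0.016, -0.707, 0.016]
contact_force: [0.0, -0.2, -1.3]
gripper_width: 21.5
```

arm_command([
  [[0,0,0],[0,0,-0.7],1],
  [[0,0,0],[0,0,-0.7],0.6],
  [[0,0,0],[0,0,-0.7],0.3],
  [[0,0,0],[0,0,-0.7],0],
  [[0,0,0],[0,0,0],0],
])

```text
clock: 20.1
position: [559.5, 255.5, 9.0]
ee_rot: [0.707, 0.016, -0.707, 0.016]
contact_force: [0.4, -0.2, 0.0]
gripper_width: 76.1
```

arm_command([
  [[0,0,0],[0,0,10],0],
  [[0,0,0],[0,0,35],0],
  [[0,0,0],[0,0,75],0],
  [[0,0,0],[0,0,120],0],
  [[0,0,0],[0,0,165],0],
])

```text
clock: 20.6
position: [559.4, 255.3, 176.5]
ee_rot: [0.707, 0.016, -0.706, 0.016]
contact_force: [0.6, 0.1, 0.4]
gripper_width: 85.5
```

arm_command([
  [[0,0,-4],[0,-45,5],0],
  [[0,0,-10],[0,-92,10],0],
  [[0,0,-16],[0,-140,15],0],
  [[0,0,-22],[0,-188,15],0],
  [[0,0,-28],[0,-236,15],0],
])

```text
clock: 21.1
position: [559.3, 17.6, 193.0]
ee_rot: [0.691, -0.157, -0.688, -0.157]
contact_force: [0.5, -0.6, 0.4]
gripper_width: 85.5
```

```bash
python3 - <<'E'
from h import *
grab('side','s15'); grab('top','t15')
for n,f,b in(('side','s15',(240,360,430,500)),('top','t15',(225,220,310,385))):
    for nm,c,lo,hi in(('mat',grn,-10,15),('chute',anyc,30,60),('grip',red,70,95),('wood',lambda h,s,v:(h>8)&(h<25)&(s>60),8,35)):
        Q=seg(n,f,b,c,lo,hi); print(n,nm,rect(Q) if len(Q)>5 else len(Q))
Q=hop(seg('top','t15',(480,240,640,375),lambda h,s,v:(h>8)&(h<25)&(s>60),6,116)); Q=Q[(abs(Q[:,0])<55)&(abs(Q[:,1])<65)]; print('hopper wood',len(Q), np.percentile(Q,[3,50,97],axis=0).round().tolist() if len(Q)>3 else '')
Q=seg('top','t15',(480,240,640,375),yel,155,180); print('tab',rect(Q) if len(Q)>3 else len(Q)); need(down(240),(566,-171,196))
E
```

```text
side mat (array([554.5, 263.1]), array([278.8, 128.8]), 1.7, array([-1.,  2.,  5.]), 2579)
side chute (array([554.9, 205.8]), array([149.9, 208.9]), 88.5, array([31.7, 42.4, 47.3]), 1086)
side grip (array([561.4, 257.4]), array([39.2, 22.6]), 1.6, array([74.9, 82.9, 86.2]), 123)
side wood (array([532.8, 256.5]), array([168.2, 304.2]), 0.1, array([ 9. , 20.9, 32.7]), 273)
top mat (array([553.5, 260.1]), array([277.7, 124.1]), 1.7, array([-0.1,  3. ,  6.3]), 469)
top chute 5
top grip 0
top wood 0
hopper wood 146 [[-12.0, -10.0, 41.0], [16.0, 2.0, 56.0], [41.0, 14.0, 62.0]]
tab (array([ 564.1, -171.6]), array([12.6, 43.2]), 60.0, array([159.3, 166.7, 170. ]), 92)
turn [ 0.   0.1 -4.1] shift [   7.2 -185.6    3.3] clk 21.2 w 85.4 j [ 0.32  0.27 -0.16  0.   -1.14  0.8 ] F [-0.9 -0.1 -0.6]
```

arm_command([
  [[0,0,-1],[1,-45,0],0],
  [[0,0,-3],[3,-92,0],0],
  [[0,0,-4],[5,-138,0],0],
  [[0,0,-4],[6.5,-175,0],0],
  [[0,0,-4],[6.5,-188,0],0],
])

```text
clock: 21.7
position: [565.3, -175.9, 193.2]
ee_rot: [0.684, -0.183, -0.682, -0.183]
contact_force: [0.5, 0.9, -0.4]
gripper_width: 85.5
```

```bash
python3 - <<'E'
from h import *
need(down(240),(565.5,-171.5,106))
grab('side','s16')
f='s16'
for nm,c,lo,hi in(('chute',grey,30,60),('grip',red,70,95),('wood',lambda h,s,v:(h>8)&(h<18)&(s>60)&(s<150)&(v>140),8,35)):
    Q=seg('side',f,(240,360,430,500),c,lo,hi); Q=Q[(abs(Q[:,0]-561)<110)&(abs(Q[:,1]-257)<18)]; print(nm,rect(Q) if len(Q)>5 else len(Q))
E
```

```text
turn [0.1 0.2 0. ] shift [  0.2   4.4 -87.2] clk 21.7 w 85.5 j [-0.03  0.33 -0.08  0.   -1.16  1.07] F [ 0.5  0.9 -0.4]
chute (array([561.5, 257.4]), array([199.3,  35. ]), 1.5, array([30.8, 36.2, 44.2]), 286)
grip (array([561.5, 256.8]), array([40. , 23.3]), 4.6, array([72.7, 83. , 85.6]), 132)
wood 0
```

The chute lies empty and level on the mat at (561,257), yaw 1.5°, with no wood in it. Next I'll shut the shutter.

arm_command([
  [[0,0,0],[0.2,4.4,-20],0.1],
  [[0,0,0],[0.2,4.4,-45],0.1],
  [[0,0,0],[0.2,4.4,-70],0.1],
  [[0,0,0],[0.2,4.4,-87],0.1],
  [[0,0,0],[0.2,4.4,-87],0.3],
])

```text
clock: 22.25
position: [563.7, -170.2, 103.8]
ee_rot: [-0.682, 0.183, 0.684, 0.182]
contact_force: [0.3, -0.2, 0.1]
gripper_width: 63.8
```

arm_command([
  [[0,0,0],[0,0,0],0.6],
  [[0,0,0],[0,0,0],1],
  [[0,0,0],[0,0,0],1],
  [[0,0,0],[0,0,0],1],
  [[0,0,0],[0,0,0],1],
])

```text
clock: 22.75
position: [564.3, -170.3, 105.2]
ee_rot: [-0.683, 0.183, 0.683, 0.182]
contact_force: [-1.6, 1.5, 4.2]
gripper_width: 13.0
```

arm_command([
  [[0,0,0],[-4,-7,0],1],
  [[0,0,0],[-13,-22.5,0],1],
  [[0,0,0],[-23,-40,0],1],
  [[0,0,0],[-33,-57,0],1],
  [[0,0,0],[-41,-71,0],1],
])

```text
clock: 23.25
position: [522.8, -242.5, 105.2]
ee_rot: [0.683, -0.183, -0.683, -0.183]
contact_force: [1.1, 3.0, 1.0]
gripper_width: 13.0
```

arm_command([
  [[0,0,0],[-1,-1.7,0],1],
  [[0,0,0],[-2,-3.5,0],1],
  [[0,0,0],[-2.5,-4.3,0],1],
  [[0,0,0],[-2.5,-4.3,0],1],
  [[0,0,0],[-2.5,-4.3,0],1],
])

```text
clock: 23.75
position: [522.0, -244.1, 105.3]
ee_rot: [0.684, -0.181, -0.682, -0.184]
contact_force: [4.1, 13.4, 2.7]
gripper_width: 13.0
```

Stopped against the shut end (about 14 N). I'll release and retreat, then check.

arm_command([
  [[0,0,0],[0,0,0],0.7],
  [[0,0,0],[0,0,0],0.4],
  [[0,0,0],[0,0,0],0.2],
  [[0,0,0],[0,0,20],0.1],
  [[0,0,0],[0,0,55],0.1],
])

```text
clock: 24.25
position: [519.4, -244.3, 158.0]
ee_rot: [-0.681, 0.182, 0.685, 0.184]
contact_force: [1.0, -0.6, 0.0]
gripper_width: 76.8
```

arm_command([
  [[0,0,0],[0,10,40],0],
  [[0,0,0],[-10,50,60],0],
  [[0,0,0],[-20,95,60],0],
  [[0,0,0],[-30,140,60],0],
  [[0,0,0],[-40,185,60],0],
])

```text
clock: 24.75
position: [478.6, -58.7, 218.2]
ee_rot: [-0.681, 0.183, 0.684, 0.185]
contact_force: [1.6, 0.8, -0.4]
gripper_width: 85.1
```

arm_command([
  [[0,0,0],[-10,40,0],0],
  [[0,0,0],[-20,75,0],0],
  [[0,0,0],[-30,100,0],0],
  [[0,0,0],[-30,100,0],0],
  [[0,0,0],[-30,100,0],0],
])

```text
clock: 25.25
position: [448.4, 41.1, 218.3]
ee_rot: [-0.681, 0.183, 0.684, 0.184]
contact_force: [-0.4, -0.1, 0.1]
gripper_width: 85.5
```

```bash
python3 - <<'E'
from h import *
grab('side','s17'); grab('top','t17')
need(down(240),(400,50,200))
for f in('t0','t17'):
    print('tab',f,rect(seg('top',f,(480,240,640,375),yel,155,180)))
    for n,b,zl in [('tin',(600,330,662,378),90),('tape',(622,260,690,318),40),('glue',(510,180,570,240),150),('driver',(345,260,370,362),8),('offcut',(308,275,343,360),35)]:
        Q=seg('top',f,b,anyc,zl,230); print(n,Q.mean(0).round(1) if len(Q) else 0)
Q=seg('side','s17',(240,360,430,500),grey,30,60); Q=Q[(abs(Q[:,0]-561)<110)&(abs(Q[:,1]-257)<18)]; print('chute',rect(Q) if len(Q)>5 else len(Q))
z0,z1=np.load('pics/s0.npz'),np.load('pics/s17.npz')
for t,z in(('before',z0),('now',z1)):
    H=hop(pts('side',z['d'])); h,s,v=np.moveaxis(cv2.cvtColor(z['im'],cv2.COLOR_BGR2HSV).astype(int),-1,0)
    f=(abs(H[...,1])<72)&(abs(H[...,0])<70)&(H[...,2]>3)&(H[...,2]<116); w=f&(h>5)&(h<25)&(s>40)
    print(t,f.sum(),w.sum(),np.percentile(H[w],[5,50,95],axis=0).round().tolist() if w.sum()>3 else '')
    # any new solid on bench around hopper
a,b=z0['d'],z1['d']; H=hop(pts('side',b)); m=(abs(a-b)>12)&(a>0)&(b>0)&(H[...,2]>6)&(H[...,2]<40)&(np.hypot(H[...,0],H[...,1])<350); print('new low things near hopper (side)',m.sum(),np.median(H[m],axis=0) if m.any() else '')
E
```

```text
turn [-0.2 -0.2  0.2] shift [-48.7   9.6 -18.1] clk 25.35 w 85.1 j [ 0.45  0.07 -0.35 -0.01 -1.16  0.6 ] F [ 0.4 -1.9 -0.9]
tab t0 (array([ 522.3, -243.5]), array([11.5, 41.3]), 61.0, array([162.6, 166.7, 169.2]), 90)
tin [ 440.  -380.5  100.9]
tape [ 551.2 -440.5   48.3]
glue [ 682.  -226.3  189.6]
driver [502.   95.3  21.1]
offcut [518.2 151.2  44.8]
tab t17 (array([ 521.8, -244.6]), array([12. , 41.3]), 60.8, array([162.1, 166.3, 169.7]), 90)
tin [ 440.  -380.5  101.1]
tape [ 551.1 -440.2   48.2]
glue [ 682.  -226.6  188.9]
driver [581.6 102.8  14.6]
offcut [545.9 152.1  44.8]
chute (array([561.6, 257.5]), array([199.8,  34.4]), 1.4, array([31.1, 36.4, 44.4]), 285)
before 1034 3 
now 304 0 
new low things near hopper (side) 7 [246.59257741 132.85759172  27.58445947]
```

The top view of the driver and offcut is partly covered by the arm. I'll move it clear for one final check.

arm_command([
  [[0,0,0],[-15,45,10],0],
  [[0,0,0],[-30,90,20],0],
  [[0,0,0],[-45,135,20],0],
  [[0,0,0],[-60,180,20],0],
  [[0,0,0],[-75,225,20],0],
])

```text
clock: 25.85
position: [373.8, 266.2, 238.3]
ee_rot: [-0.681, 0.184, 0.684, 0.186]
contact_force: [0.1, 0.5, 0.3]
gripper_width: 85.6
```

arm_command([
  [[0,0,0],[-15,45,0],0],
  [[0,0,0],[-30,90,0],0],
  [[0,0,0],[-50,135,0],0],
  [[0,0,0],[-75,180,0],0],
  [[0,0,0],[-100,210,0],0],
])

```text
clock: 26.35
position: [274.1, 477.9, 237.6]
ee_rot: [-0.681, 0.185, 0.684, 0.186]
contact_force: [0.4, -0.7, -0.2]
gripper_width: 85.4
```

arm_command([
  [[0,0,0],[-10,30,0],0],
  [[0,0,0],[-20,55,0],0],
  [[0,0,0],[-20,60,0],0],
  [[0,0,0],[-20,60,0],0],
  [[0,0,0],[-20,60,0],0],
])

```text
clock: 26.85
position: [255.1, 536.9, 237.3]
ee_rot: [-0.681, 0.186, 0.683, 0.187]
contact_force: [0.1, -0.1, -0.2]
gripper_width: 85.4
```

```bash
python3 - <<'E'
from h import *
from scipy import ndimage
grab('side','s18'); grab('top','t18')
for n,k in(('top','t'),('side','s')):
    z0,z1=np.load(f'pics/{k}0.npz'),np.load(f'pics/{k}18.npz'); P=pts(n,z1['d']); P0=pts(n,z0['d'])
    m=((abs(z0['d']-z1['d'])>14)|(np.abs(z0['im'].astype(int)-z1['im']).max(-1)>70))&(P[...,0]>250)&(P[...,0]<900)&(abs(P[...,1])<480)&(P[...,2]<230)
    L,c=ndimage.label(m)
    for i in range(1,c+1):
        q=L==i
        if q.sum()>8: print(n,q.sum(),'now',np.median(P[q],axis=0).round(),'was z',np.median(P0[q][:,2]).round(),'hop',hop(np.median(P[q],axis=0)).round(),z1['im'][q].mean(0).round())
H=hop(pts('side',z1['d'])); hsv=cv2.cvtColor(z1['im'],cv2.COLOR_BGR2HSV).astype(int); h,s,v=np.moveaxis(hsv,-1,0)
w=(abs(H[...,1])<75)&(abs(H[...,0])<72)&(H[...,2]>3)&(H[...,2]<116)&(h>5)&(h<25)&(s>30); print('wood thro glass',w.sum(),H[w].round()[:12].tolist())
for f in('t0','t18'):
  for nm,b,zl in[('driver',(345,260,370,362),8),('offcut',(308,275,343,360),35)]:
    print(f,nm,rect(seg('top',f,b,anyc,zl,230)))
E
```

```text
top 1019 now [559. 251.  15.] was z 24.0 hop [-216.  472.   15.] [126. 131. 135.]
side 1058 now [550. 251.  21.] was z 26.0 hop [-223.  467.   21.] [145. 153. 159.]
side 10 now [316. 444.  -1.] was z 579.0 hop [-523.  518.   -1.] [ 67. 116. 191.]
wood thro glass 6 [[-59.0, 49.0, 108.0], [-60.0, 53.0, 107.0], [-61.0, 59.0, 107.0], [-64.0, -74.0, 3.0], [35.0, 73.0, 4.0], [-53.0, 75.0, 4.0]]
t0 driver (array([530.6,  99.1]), array([179.3,  25.5]), 5.4, array([13.1, 21.8, 27.3]), 332)
t0 offcut (array([519.2, 152. ]), array([ 46.1, 138.6]), 88.3, array([41.4, 44.8, 47.9]), 805)
t18 driver (array([530.7,  98. ]), array([179. ,  25.3]), 4.5, array([12.8, 22.3, 27. ]), 330)
t18 offcut (array([519.4, 151.9]), array([ 45.7, 139. ]), 88.4, array([41.1, 44.8, 47.9]), 811)
```

The only change anywhere is the chute, which now lies emptied on its mat. Nothing stray is on the bench, so all three dowels must be in the hopper. I'll hand in.

```bash
python3 -c "
from bench import arm
print(arm.job_done())"
```

```text
the job is handed in; nothing more can be done
None
```

I slid the shutter open, poured the dowels into the hopper, set the empty chute back on its mat and slid the shutter shut. I handed the job in at about 27 s of the 72 s allowed; no verdict was reported.

**Last checks**
- **Chute:** it lies on the mat at (561, 257) mm, about 9 mm from the mat's centre, level and aligned to the mat within about 1°. No wood is left in it.
- **Shutter:** it was pushed against its shut stop with about 14 N. The tab then measured about 1 mm further shut than at the start.
- **Bystanders:** comparing the first and last images, only the chute has changed. The tin, tape, glue, driver and offcut measure within about 1 mm of where they started.
- **Robot:** the arm is clear of everything.

**What disagreed or could not be seen**
- **Spout:** the brief says the spout points towards the robot's side, but the images and depth showed the open end on the far side. I poured from the other side of the mouth because of this.
- **Tool position:** the reported tool position lay about 39 mm beyond the real fingertips. The first attempt to close on the tab therefore gripped only air above it, with no contact, and I corrected for the offset from then on.
- **Dowels:** only one could be seen through the open mouth. That the other two are inside is inferred from the empty chute, about 0.7 N less weight on the wrist (noisy reading), and nothing stray on the bench.
- **Dowels at rest:** I could not check this after the shutter closed. The visible one was in the same place in two images about 4 s apart.

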